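# Hold the donation box unlocked

### The arm

A 7-joint arm with a two-finger parallel gripper is mounted at the origin on the work surface. World frame = base frame: x ahead of the robot, y to its left, z up, the work surface at z = 0. Lengths are in m, angles in rad, forces in N, time in s.
With the tool pointing down it reaches from about 0.425 to 0.925 m from the base axis. Payload 6.8 kg.
Tool frame: the origin (TCP) lies at the very end of the fingers, on their centre line; the grasp point (between the pads) lies 19 mm behind it; y points along the fingers, z is the direction in which the jaws open and shut, and the axes are right-handed (so a half turn about y gives the same grasp; the last joint's range is limited). The gripper opens to 85 mm and grips with 20 to 120 N. Pads are 22 mm wide; open, the fingers measure 114 mm over their backs; the gripper's body (76 mm by 85 mm) begins 54 mm behind the grasp point. The pads swing forward as they close: fully open they stand 13 mm farther back than shut.
Start: joints at [1.068, 0.477, 0.022, 1.555, -0.011, 1.109, -0.083], TCP at [0.26, -0.623, 0.191] pointing down, gripper open.
Joint ranges: [-2.96, 2.96], [-0.34, 2.1], [-1.41, 1.46], [0.24, 2.44], [-1.37, 4.51], [0.17, 1.92], [-2.96, 2.96]. Speed limits (rad/s): [2.39, 2.39, 3.14, 3.14, 3.14, 3.14, 3.14].

### API

Orientations are given as a rotation vector (axis times angle).
In Python, from bench import r gives the robot as it stands.
- The arm moves only by the tool drive_tool, never from a script. Its argument "series" is a list of rows, each a list of 7 numbers: the shift along the tool's x, y, z in mm, then the turn, a rotation vector about the tool's x, y, z in degrees, then the finger opening in mm, from 0 to 85.4. In form: [[tx, ty, tz, wx, wy, wz, grip], ...]. A call has 1 to 5 rows; each row is the pose to reach, as a shift and turn from the pose measured when the call began, along the tool's axes at that moment; what a row does not reach only later rows make up. A row lasts 1/10 s, in which the tool goes at most 50 mm and 8.59 degrees, less where a joint would pass 70% of its speed; a pose out of reach is approached as far as the arm can. A call with a gripper value outside its range is refused whole. The fingers move at their own pace and stop on an object; "squeeze" is the grip in N (left out, the last holds). Time passes only in rows, so rows that repeat a pose let the fingers close. It gives the time, the measured TCP pose, the force and the opening at its end, in the units of the state.
- r.get_obs(): the state, without advancing time (a new reading comes with each control period).
- r.grab_frame(name): name is "scene" or "top" or "wrist"; returns a dict with "frame" (420x560x3 uint8, blue, green, red), "intrinsics" (3x3 intrinsics, pixels), "rvec" (rotation vector, rad) and "tvec" (3), from world to camera coordinates, as OpenCV has them. Camera axes: x right, y down, z forward; pixel columns grow to the right and rows downward; lengths in m; the calibration is good to about 2 mm. A picture is of the moment at which its call begins. There is no depth.
- r.hand_in(): hands the job in, once; it reports no verdict.
The state is a dict: "clock": time; "joints": joint angles; "qvel": joint speeds; "tau": joint torques, N m; "tcp_pos": TCP position; "orientation": TCP orientation; "contact_force": force on the tool from outside, world axes, zero at the start; "moment": the same for the moment, N m; "grip_width": finger opening in m.
Only numpy, scipy, OpenCV 4.12 (cv2) and the standard library are available. Lean on these libraries where they do the work, as an engineer would, in place of code of your own. Each camera call takes 0.05 s, during which the arm holds its last target.

### The job

Unlock the grey donation lock box on the book-sorting table and keep it unlocked: first turn its dial so that the pointer lines up with the long index mark on the box, then take the square-headed key from the wooden key rack, push it fully home into the key cylinder past the sticky pins (jiggle it if it stops), and turn it a quarter turn clockwise to its stop. The key springs back if let go, so finish while still gripping the key and holding it turned, with the dial still on its mark; leave the other keys and everything else on the table where they are.

Things in the scene. Friction and masses are not known exactly. Their poses are not given: they have to be found in the camera images.
- lockbox: grey steel lock box, 170 (x) x 260 (y) x 90 mm high, fixed to the table. Origin: centre of its underside; z up. On its top: the dial, axis at x = 0, y = +65 mm; the key cylinder, axis at x = 0, y = -65 mm. The dial's pointer points along the box's +x axis turned anticlockwise (from above) by (1.2 minus dial) rad.
- index_mark (a point): middle of the long black index mark (16 mm long, 37 to 53 mm from the dial's axis) painted on the box top, 90 mm above the table, on the +x side of the dial. Short ticks 0.3 rad apart on both sides of it mean nothing.
- dial (a joint): angle of the dial (rad), growing as it turns clockwise seen from above; range 0 to 2.4; at 1.2 the pointer lies on the index mark. It stays where it is left (friction about 0.05 N m). It starts between 0 and 0.7, so it must be turned clockwise.
- dial_grip (a point): centre of the dial's black grip bar, on the dial's axis: 12 mm thick, 52 long (along the pointer), 24 high, on a black disc of 32 mm radius whose top is 12 mm below this point. The pointer is the white line on one half of the bar's top and on the disc's rim. This point's axes turn with the dial; the pointer lies 1.2 rad anticlockwise from its x axis.
- key_grip (a point): centre of the square head (32 x 32 mm, 10 thick, black plastic) of the wanted key, 40 g, upright in the rack. Axes: x thickness, y width, z up. Below it a neck 20 x 9 mm ends in a flat shoulder 29 mm below this point, then a steel blade 12 wide, 5 thick, 34 long with a wedge tip, 63 mm below this point. Same after half a turn about z: works either way round.
- key_tip (a point): middle of the tip of that key's blade; same axes as key_grip.
- rack: wooden block, 50 (x) x 210 (y) x 42 mm high, fixed to the table. Origin: centre of its underside. Slots at y = -70, 0 and +70 mm each hold one upright key, its width along the rack's y, its shoulder on the rack's top, 34 mm of blade in the slot; it lifts straight out. Which key is in which slot varies.
- round_key: another key of the same size with a round head 34 mm across and 10 mm thick, in the rack; to be left alone. Origin: tip of its blade; z up.
- slim_key: another key of the same size with a narrow head 12 mm wide and 40 mm high, in the rack; to be left alone. Origin: tip of its blade; z up.
- lock_mouth (a point): centre of the keyway's mouth on the brass key cylinder's face, 95 mm above the table, level with a 60 mm wide steel collar. Keyway: straight down, 37 mm deep, 7.4 mm (this point's x) by 14.4 mm (its y), mouth bevelled 2 mm. Fully home, the key's shoulder rests on the face, its tip 34 mm below. Axes turn with the cylinder; parallel to the box's at plug = 0.
- plug (a joint): angle of the key cylinder (rad), growing clockwise seen from above; starts at 0 (stop), end stop at 1.6. A spring turns it back (0.15 N m at a quarter turn). Two sticky sprung pins in its keyway, 13 and 22 mm deep on opposite wide sides, resist the key with about 5 to 20 N; they yield to a firm push or small jiggles along lock_mouth's x while pushing.
- book_a: blue book lying flat, 110 x 150 x 22 mm; leave alone. Origin: centre of its underside.
- book_b: orange book lying flat, 120 x 170 x 15 mm; leave alone. Origin: centre of its underside.
- mug: white mug, 80 mm across, 90 mm high; leave alone. Origin: centre of its underside.
- tape_roll: cardboard roll lying flat, 90 mm across, 24 mm high; leave alone. Origin: centre of its underside.
- stamp: dark wooden hand stamp, 36 mm across, 64 mm high; leave alone. Origin: centre of its underside.
- sticky_pad: block of paper notes 76 x 76 x 20 mm; leave alone. Origin: centre of its underside.
Things that resemble listed ones, but are neither listed nor needed, are in the scene too. What is shaped like the part that bears key_grip but orange or white is not meant.

How it is judged:
By the outcome, as a careful person would: the job done as asked, in the order asked, and still so for the second after the job is handed in, while the arm keeps its last pose, push and grip.
It also fails if it takes over 61 s, if anything falls off the work surface, if the arm or the gripper's body presses on something with over 40 N, if the wrist force passes 120 N, or if a joint passes its speed limit or range.

## Working session

There is one attempt and no reset: what is moved stays moved. The work goes in short steps, Python scripts to look and compute and a tool call to move; the robot and the scene stay as the last step left them, time stands still between calls to the robot, and variables do not carry over. Pictures are saved under pics/ and viewed, and the job is handed in when it is done.

Besides the shell and the picture viewer there is one more tool, called after "Call:" in YAML: its name, and indented under it one key for each argument. drive_tool: Moves the arm, as the interface text tells. Its arguments: {"type":"object","properties":{"series":{"type":"array","items":{"type":"array","items":{"type":"number"}}},"squeeze":{"type":"number"}},"required":["series"]}

```bash
ls; mkdir -p pics
cat > h.py <<'E'
import numpy as np, cv2
from scipy.spatial.transform import Rotation as R
from bench import r
def grab(n,f=None):
    d=r.grab_frame(n)
    if f: cv2.imwrite('pics/'+f,d['frame']); np.savez('pics/'+f+'.npz',K=d['intrinsics'],rv=d['rvec'],tv=d['tvec'])
    return d
def ray(d,uv):
    K=np.array(d['intrinsics']);Rm=cv2.Rodrigues(np.array(d['rvec'],float))[0];t=np.array(d['tvec'],float).ravel()
    v=Rm.T@np.linalg.inv(K)@np.array([uv[0],uv[1],1.]);return -Rm.T@t,v
def plane(d,uv,z):
    c,v=ray(d,uv);return c+v*(z-c[2])/v[2]
def proj(d,p):
    return cv2.projectPoints(np.array(p,float).reshape(-1,3),np.array(d['rvec'],float),np.array(d['tvec'],float),np.array(d['intrinsics'],float),None)[0].reshape(-1,2)
def load(f):
    z=np.load('pics/'+f+'.npz');return dict(frame=cv2.imread('pics/'+f),intrinsics=z['K'],rvec=z['rv'],tvec=z['tv'])
def st():
    o=r.get_obs();M=R.from_rotvec(o['orientation']).as_matrix();np.set_printoptions(precision=4,suppress=True)
    print(o['clock'],'tcp',np.array(o['tcp_pos']),'w',o['grip_width'],'F',np.array(o['contact_force']),'M',np.array(o['moment']),'\nq',np.array(o['joints']));print(M);return o,M
E
python3 - <<'E'
from h import *
for n in ['scene','top','wrist']:
    d=grab(n,n+'0.png'); print(n,ray(d,(280,210)))
st()
E
```

```text
pics
scene (array([ 1.15230856, -0.21520228,  0.76227088]), array([-0.65039081,  0.23992919, -0.72144193]))
top (array([0.41867858, 0.01083932, 1.22333907]), array([ 0.11069469,  0.01486613, -0.9939732 ]))
wrist (array([ 0.323838  , -0.59575561,  0.37133938]), array([-0.25363165, -0.08667108, -0.96361344]))
0.15 tcp [ 0.2594 -0.6226  0.1907] w 0.0851748483260059 F [ 0.1237 -0.6275  0.2003] M [ 0.0033 -0.0913 -0.0025] 
q [ 1.0679  0.4776  0.0224  1.5562 -0.0115  1.1093 -0.0831]
[[-0.9231 -0.0006  0.3846]
 [-0.3846  0.0013 -0.9231]
 [ 0.0001 -1.     -0.0014]]
```

View pics/scene0.png

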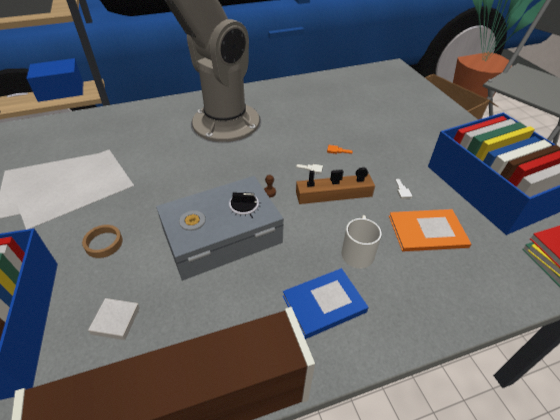

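View pics/top0.png

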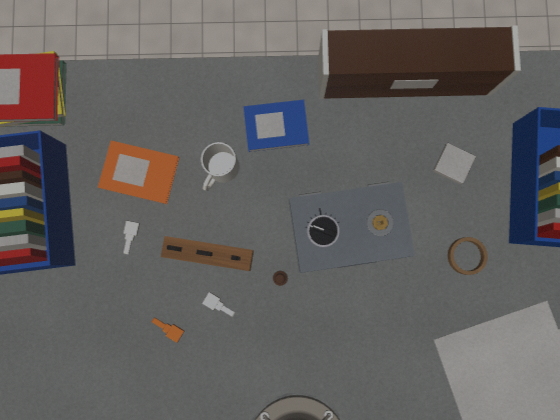

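View pics/wrist0.png

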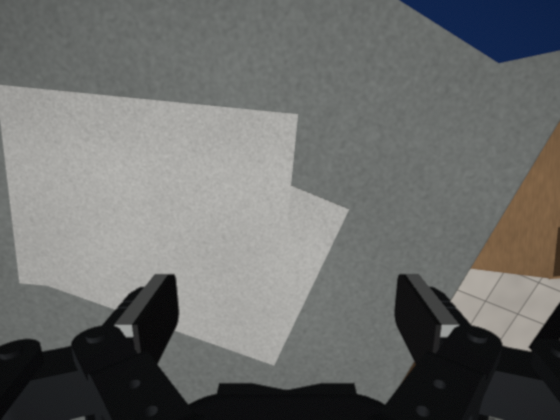

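The scene view shows the lock box at (222,225), the rack at (335,187) with three black keys, and loose white and orange decoy keys. The top view shows the box at (350,227), the dial at (323,231), the lock at (380,223) and the rack at (207,253). Next I'll enlarge them.

Run:
```python
import cv2, numpy as np
s=cv2.imread('pics/scene0.png');t=cv2.imread('pics/top0.png')
a=cv2.resize(s[150:270,150:390],None,fx=3.3,fy=3.3,interpolation=cv2.INTER_CUBIC)
b=cv2.resize(t[170:285,155:425],None,fx=2.96,fy=2.96,interpolation=cv2.INTER_CUBIC)
cv2.imwrite('pics/c1.png',a);cv2.imwrite('pics/c2.png',b)
```

```text
(no output)
```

View pics/c1.png

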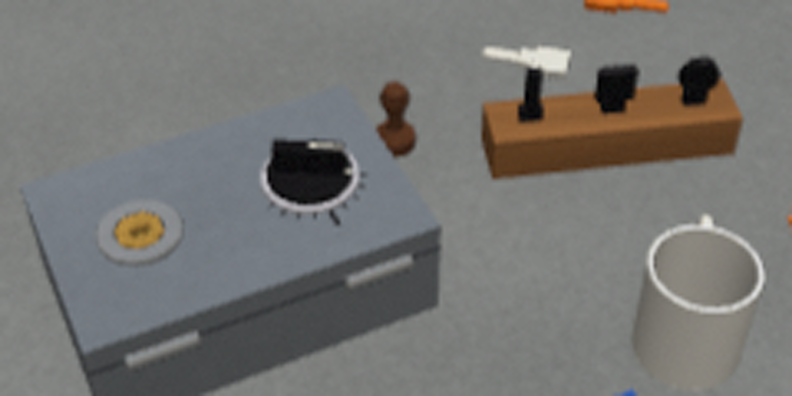

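View pics/c2.png

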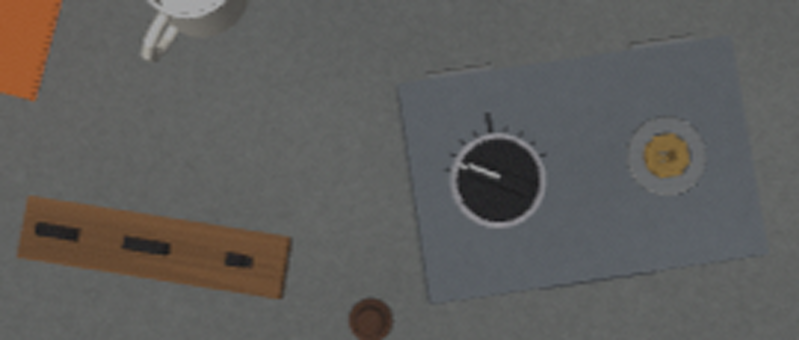

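Run:
```python
from h import *
d=load('top0.png');f=d['frame'].astype(int)
sub=f[180:275,285:420]
for p in [(300,205),(350,240),(400,240),(280,215),(430,210)]: print(p,f[p[1],p[0]])
# box mask
m=((f[...,0]-f[...,2])>12).astype(np.uint8)*255
m[:170]=0;m[285:]=0;m[:,:285]=0;m[:,430:]=0
m=cv2.morphologyEx(m,cv2.MORPH_OPEN,np.ones((3,3),np.uint8))
cs=cv2.findContours(m,cv2.RETR_EXTERNAL,cv2.CHAIN_APPROX_NONE)[0];c=max(cs,key=cv2.contourArea)
print(cv2.contourArea(c),cv2.minAreaRect(c)); bx=cv2.boxPoints(cv2.minAreaRect(c))
P=np.array([plane(d,p,.09) for p in bx]);print(P);print(np.linalg.norm(np.roll(P,-1,0)-P,axis=1),P.mean(0))
# brass
hsv=cv2.cvtColor(d['frame'],cv2.COLOR_BGR2HSV)
m=cv2.inRange(hsv,(10,90,60),(35,255,255));m[:200]=0;m[250:]=0;m[:,360:400]=m[:,360:400];m[:,:360]=0;m[:,400:]=0
M=cv2.moments(m,True);bp=(M['m10']/M['m00'],M['m01']/M['m00']);print('brass',M['m00'],bp,plane(d,bp,.095))
# dial black
g=d['frame'].max(2);m=(g<50).astype(np.uint8);m[:205]=0;m[260:]=0;m[:,:300]=0;m[:,345:]=0
n,l,s,ce=cv2.connectedComponentsWithStats(m);i=1+np.argmax(s[1:,4]);cc=cv2.findContours((l==i).astype(np.uint8),0,1)[0][0]
print('dial',s[i],cv2.fitEllipse(cv2.convexHull(cc)))
dp=cv2.fitEllipse(cv2.convexHull(cc))[0];print(plane(d,dp,.10),plane(d,dp,.115))
# rack
m=cv2.inRange(hsv,(5,80,40),(20,255,255));m[:230]=0;m[275:]=0;m[:,:155]=0;m[:,258:]=0
m=cv2.morphologyEx(m,cv2.MORPH_CLOSE,np.ones((9,9),np.uint8))
c=max(cv2.findContours(m,0,1)[0],key=cv2.contourArea);rr=cv2.minAreaRect(c);bx=cv2.boxPoints(rr);print(rr)
P=np.array([plane(d,p,.042) for p in bx]);print(P);print(np.linalg.norm(np.roll(P,-1,0)-P,axis=1),P.mean(0))
# key blobs
m=(g<48).astype(np.uint8);m[:235]=0;m[272:]=0;m[:,:160]=0;m[:,255:]=0
n,l,s,ce=cv2.connectedComponentsWithStats(m)
for i in range(1,n):
  if s[i,4]>12: print(s[i],ce[i],plane(d,ce[i],.087))
```

```text
(300, 205) [97 93 87]
(350, 240) [98 93 90]
(400, 240) [100  96  90]
(280, 215) [97 98 96]
(430, 210) [98 99 98]Traceback (most recent call last):
  File "<stdin>", line 9, in <module>
ValueError: max() iterable argument is empty
```

```bash
cat > m.py <<'E'
from h import *
d=load('top0.png');f=d['frame'].astype(float)
fb=cv2.GaussianBlur(f,(0,0),1.2)
m=((fb[...,0]-fb[...,2])>5).astype(np.uint8)*255
m[:170]=0;m[285:]=0;m[:,:280]=0;m[:,430:]=0
m=cv2.morphologyEx(m,cv2.MORPH_OPEN,np.ones((5,5),np.uint8))
cs=cv2.findContours(m,cv2.RETR_EXTERNAL,cv2.CHAIN_APPROX_NONE)[0];c=max(cs,key=cv2.contourArea)
print(cv2.contourArea(c),cv2.minAreaRect(c)); bx=cv2.boxPoints(cv2.minAreaRect(c))
P=np.array([plane(d,p,.09) for p in bx]);print(P);print(np.linalg.norm(np.roll(P,-1,0)-P,axis=1),P.mean(0))
# brass
hsv=cv2.cvtColor(d['frame'],cv2.COLOR_BGR2HSV)
m=cv2.inRange(hsv,(10,90,60),(35,255,255));m[:200]=0;m[250:]=0;m[:,:360]=0;m[:,400:]=0
M=cv2.moments(m,True);bp=(M['m10']/M['m00'],M['m01']/M['m00']);print('brass',M['m00'],bp,plane(d,bp,.095))
# dial black
g=d['frame'].max(2);m=(g<50).astype(np.uint8);m[:205]=0;m[260:]=0;m[:,:300]=0;m[:,345:]=0
n,l,s,ce=cv2.connectedComponentsWithStats(m);i=1+np.argmax(s[1:,4]);cc=cv2.findContours((l==i).astype(np.uint8),0,1)[0][0]
dp=cv2.fitEllipse(cv2.convexHull(cc));print('dial',s[i],dp)
dp=dp[0];print(plane(d,dp,.10),plane(d,dp,.115))
# rack
m=cv2.inRange(hsv,(5,80,40),(20,255,255));m[:230]=0;m[275:]=0;m[:,:155]=0;m[:,258:]=0
m=cv2.morphologyEx(m,cv2.MORPH_CLOSE,np.ones((9,9),np.uint8))
c=max(cv2.findContours(m,0,1)[0],key=cv2.contourArea);rr=cv2.minAreaRect(c);bx=cv2.boxPoints(rr);print(rr)
P=np.array([plane(d,p,.042) for p in bx]);print(P);print(np.linalg.norm(np.roll(P,-1,0)-P,axis=1),P.mean(0))
m=(g<48).astype(np.uint8);m[:235]=0;m[272:]=0;m[:,:160]=0;m[:,255:]=0
n,l,s,ce=cv2.connectedComponentsWithStats(m)
for i in range(1,n):
  if s[i,4]>12: print(s[i],ce[i],plane(d,ce[i],.087))
E
python3 m.py
```

```text
8482.0 ((351.34832763671875, 226.72616577148438), (76.05875396728516, 115.73680114746094), 81.57302856445312)
[[ 0.57284156  0.00781993  0.09      ]
 [ 0.6060734  -0.25430896  0.09      ]
 [ 0.43447765 -0.27153108  0.09      ]
 [ 0.40245616 -0.01333719  0.09      ]]
[0.264227   0.17245783 0.26017198 0.17169394] [ 0.50396219 -0.13283932  0.09      ]
brass 170.0 (379.75882352941176, 222.21176470588236) [ 0.51165284 -0.19637715  0.095     ]
dial [310 218  27  27 533] ((322.9287414550781, 230.5394744873047), (26.41422462463379, 27.03900718688965), 177.81690979003906)
[ 0.49539479 -0.06746312  0.1       ] [ 0.49437039 -0.06641755  0.115     ]
((206.57125854492188, 253.05101013183594), (90.0315933227539, 21.43012237548828), 9.01932144165039)
[[0.44688718 0.31035301 0.042     ]
 [0.49627687 0.30266566 0.042     ]
 [0.45848438 0.09436038 0.042     ]
 [0.40937634 0.10293248 0.042     ]]
[0.04998436 0.21170583 0.04985058 0.21078506] [0.45275619 0.20257788 0.042     ]
[167 246  14   5  52] [173.69230769 247.88461538] [0.46467039 0.2691606  0.087     ]
[197 250  15   6  55] [204.05454545 252.67272727] [0.45236243 0.20082274 0.087     ]
[231 256   9   4  29] [234.96551724 257.62068966] [0.43968813 0.13136542 0.087     ]
```

```bash
cat >> h.py <<'E'
def go(p,yawdeg,roll=None):
    "print shift and turn to reach TCP p with tool down and tool z at yaw (world)"
    o=r.get_obs();M=R.from_rotvec(o['orientation']).as_matrix();a=np.radians(yawdeg)
    z=np.array([np.cos(a),np.sin(a),0]);y=np.array([0,0,-1.]);x=np.cross(y,z);T=np.stack([x,y,z],1)
    print('shift',np.round(M.T@(np.array(p)-o['tcp_pos'])*1e3,1),'turn',np.round(np.degrees(R.from_matrix(M.T@T).as_rotvec()),2),'| tcp',np.round(o['tcp_pos'],4),'yaw z',round(np.degrees(np.arctan2(M[1,2],M[0,2])),2),'F',np.round(o['contact_force'],1),'Mz',round(o['moment'][2],3),'w',round(o['grip_width'],4),'t',o['clock'])
E
python3 -c "
from h import *
go((.495,-.067,.26),-17.5)"
```

```text
shift [-431.2  -68.8 -422.4] turn [ 8.000e-02 -4.988e+01 -3.000e-02] | tcp [ 0.2594 -0.6226  0.1907] yaw z -67.38 F [ 0.1 -0.6  0.2] Mz -0.002 w 0.0852 t 0.15
```

Call:
drive_tool:
  series:
    - [-35, -30, -35, 0, -8, 0, 85]
    - [-70, -60, -70, 0, -16, 0, 85]
    - [-105, -69, -105, 0, -24, 0, 85]
    - [-140, -69, -140, 0, -32, 0, 85]
    - [-175, -69, -175, 0, -40, 0, 85]

```text
clock: 0.65
tcp_pos: [0.3491, -0.405, 0.2604]
orientation: [-0.947, 1.548, -1.548]
contact_force: [0.8, 0.9, -0.3]
grip_width: 0.0852
```

```bash
python3 -c "
from h import *
go((.495,-.067,.26),-17.5)"
```

```text
shift [-367.3    0.5  -23.9] turn [-0.01 -9.57 -0.01] | tcp [ 0.3491 -0.405   0.2604] yaw z -27.07 F [ 0.8  0.9 -0.3] Mz 0.017 w 0.0852 t 0.65
```

Call:
drive_tool:
  series:
    - [-48, 0, -4, 0, -5, 0, 85]
    - [-96, 0, -8, 0, -9.6, 0, 85]
    - [-144, 0, -12, 0, -9.6, 0, 85]
    - [-192, 0, -15, 0, -9.6, 0, 85]
    - [-240, 0, -18, 0, -9.6, 0, 85]

```text
clock: 1.15
tcp_pos: [0.4424, -0.1813, 0.2605]
orientation: [-1.049, 1.43, -1.431]
contact_force: [1.1, -0.4, 0.3]
grip_width: 0.0851
```

```bash
python3 -c "
from h import *
go((.495,-.067,.26),-17.5)"
```

```text
shift [-124.8    0.5   15.8] turn [-0.02  0.01  0.01] | tcp [ 0.4424 -0.1813  0.2605] yaw z -17.49 F [ 1.1 -0.4  0.3] Mz 0.025 w 0.0851 t 1.15
```

```bash
python3 -c "
from h import *
grab('wrist','w1.png')"
```

Call:
drive_tool:
  series:
    - [-42, 0, 5, 0, 0, 0, 85]
    - [-84, 0, 10, 0, 0, 0, 60]
    - [-110, 0, 16, 0, 0, 0, 50]
    - [-110, 0, 16, 0, 0, 0, 45]
    - [-110, 0, 16, 0, 0, 0, 45]

```text
clock: 1.7
tcp_pos: [0.4931, -0.0718, 0.2611]
orientation: [-1.052, 1.423, -1.42]
contact_force: [-1.0, 0.4, -0.2]
grip_width: 0.0449
```

```bash
python3 -c "
from h import *
grab('wrist','w2.png');st()"
```

```text
1.75 tcp [ 0.4928 -0.0728  0.2611] w 0.04537856988663219 F [-0.2109 -0.7953  0.0388] M [-0.054   0.0452  0.0089] 
q [ 0.4797  0.1554 -0.5059  1.8543  0.079   1.1504 -0.3487]
[[-0.2912  0.0018  0.9567]
 [-0.9567  0.003  -0.2912]
 [-0.0034 -1.      0.0009]]
```

View pics/w1.png

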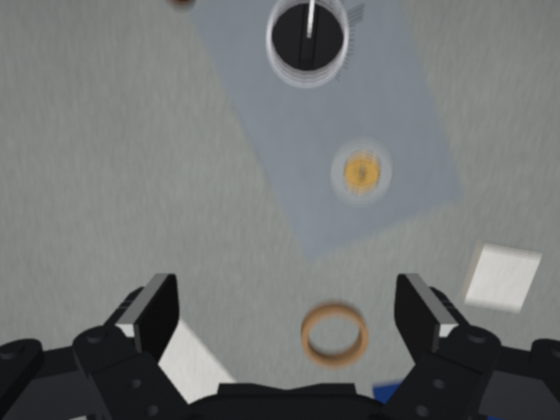

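View pics/w2.png

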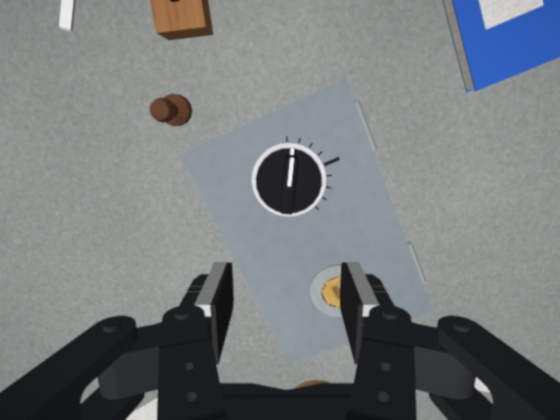

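```bash
python3 -c "
import cv2,numpy as np
a=cv2.imread('pics/w2.png')[130:230,240:360];b=cv2.imread('pics/scene0.png')[180:222,222:266]
cv2.imwrite('pics/c3.png',np.hstack([cv2.resize(a,(480,400),interpolation=2),cv2.resize(b,(308,294),interpolation=2)[:400] if 0 else cv2.copyMakeBorder(cv2.resize(b,(308,294),interpolation=2),0,106,0,0,0)]))"
```

```text
(no output)
```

View pics/c3.png

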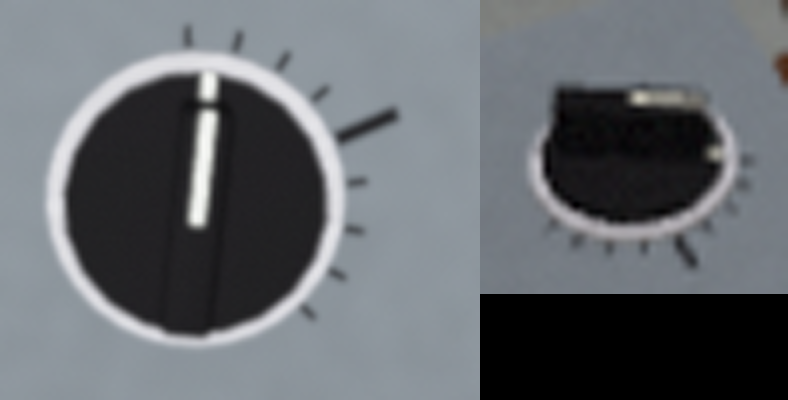

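```bash
cat >> h.py <<'E'
def tri(L):
    A=[];b=[]
    for d,uv in L:
        c,v=ray(d,uv);v/=np.linalg.norm(v);P=np.eye(3)-np.outer(v,v);A.append(P);b.append(P@c)
    X=np.linalg.solve(sum(A),sum(b));return X,[np.round(proj(d,X)[0]-uv,1) for d,uv in L]
E
python3 - <<'E'
from h import *
w=load('w2.png');s=load('scene0.png');t=load('top0.png')
print('inner',tri([(w,(289.25,186.5)),(s,(243.4,194))]))
print('inner3',tri([(w,(289.25,186.5)),(s,(243.4,194)),(t,(323.2,229.8))]))
print('outer',tri([(w,(292.25,157.5)),(s,(254.1,194.1))]))
a=plane(w,(324.75,164.5),.09);b=plane(w,(339.25,158.25),.09);print('mark',a,b,np.linalg.norm(b-a),np.degrees(np.arctan2(*(b-a)[[1,0]])))
for z in(.09,.095,.1,.105):
  print('ringc',z,plane(w,(289,180.5),z), 'discr',np.linalg.norm(plane(w,(240+65/4,181),z)-plane(w,(240+330/4,181),z))/2)
for z in (.12,.125,.13):
  a=plane(w,(289.25,186.5),z);b=plane(w,(292.25,157.5),z);print(z,a,b,np.linalg.norm(a-b),np.degrees(np.arctan2(*(b-a)[[1,0]])))
print('lock',plane(w,(334,292),.095))
E
```

```text
inner (array([ 0.49685885, -0.06828587,  0.12184869]), [array([ 0.2, -1.4]), array([-0.5, -0.1])])
inner3 (array([ 0.49615398, -0.06772521,  0.12105734]), [array([-0.8, -1.9]), array([-0.3, -0.1]), array([ 0.5, -0.3])])
outer (array([ 0.50663365, -0.04445699,  0.12299087]), [array([ 0.1, -1.2]), array([-0.4, -0.1])])
mark [ 0.53361723 -0.06506744  0.09      ] [ 0.54846827 -0.06329726  0.09      ] 0.0149561689530491 6.7973147707305355
ringc 0.09 [ 0.49624356 -0.07005989  0.09      ] discr 0.03223718935916809
ringc 0.095 [ 0.49647252 -0.06913685  0.095     ] discr 0.031779489730477575
ringc 0.1 [ 0.49670148 -0.06821382  0.1       ] discr 0.03132179010178715
ringc 0.105 [ 0.49693043 -0.06729078  0.105     ] discr 0.03086409047309664
0.12 [ 0.49627048 -0.0697953   0.12      ] [ 0.50619237 -0.04580763  0.12      ] 0.025958667539085396 67.52881570222722
0.125 [ 0.49652034 -0.06879042  0.125     ] [ 0.50628824 -0.04517503  0.125     ] 0.025555789512455514 67.52881570222735
0.13 [ 0.4967702  -0.06778554  0.13      ] [ 0.50638411 -0.04454244  0.13      ] 0.02515291148582568 67.52881570222723
lock [ 0.50761331 -0.19623165  0.095     ]
```

```bash
python3 -c "
from h import *
go((.4965,-.0688,.103),-22.5)"
```

```text
shift [ -4.4 158.1   2.3] turn [-0.04  5.57 -0.2 ] | tcp [ 0.4928 -0.0728  0.2611] yaw z -16.93 F [-0.2 -0.8  0. ] Mz 0.009 w 0.0454 t 1.75
```

Call:
drive_tool:
  series:
    - [-2, 35, 1, 0, 3, 0, 40]
    - [-4.4, 70, 2.3, 0, 5.6, -0.2, 36]
    - [-4.4, 100, 2.3, 0, 5.6, -0.2, 36]
    - [-4.4, 120, 2.3, 0, 5.6, -0.2, 36]
    - [-4.4, 120, 2.3, 0, 5.6, -0.2, 36]

```text
clock: 2.25
tcp_pos: [0.4935, -0.0707, 0.1383]
orientation: [-1.0, 1.498, -1.493]
contact_force: [-0.4, 0.0, 0.8]
grip_width: 0.036
```

```bash
python3 -c "
from h import *
grab('wrist','w3.png')
go((.4965,-.0688,.103),-22.5)"
```

```text
shift [-2.1 37.2  0.8] turn [ 0.12 -0.16  0.07] | tcp [ 0.4951 -0.0704  0.1402] yaw z -22.66 F [0.2 0.1 0.5] Mz 0.027 w 0.0363 t 2.3
```

View pics/w3.png

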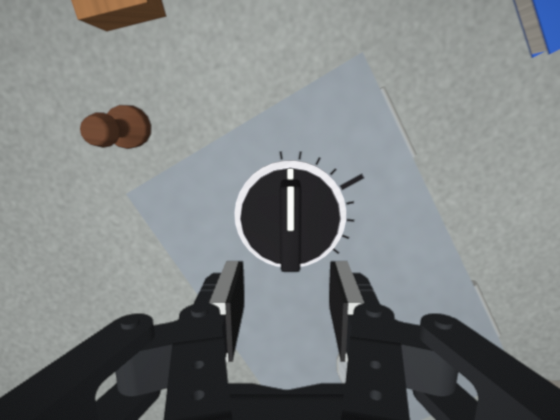

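Call:
drive_tool:
  series:
    - [-2, 12, 0.8, 0, 0, 0, 36]
    - [-2, 24, 0.8, 0, 0, 0, 36]
    - [-2, 32, 0.8, 0, 0, 0, 36]
    - [-2, 37, 0.8, 0, 0, 0, 36]
    - [-2, 37, 0.8, 0, 0, 0, 36]
  squeeze: 40

```text
clock: 2.8
tcp_pos: [0.4959, -0.0689, 0.1025]
orientation: [-0.999, 1.497, -1.493]
contact_force: [0.2, -0.6, 0.4]
grip_width: 0.0359
```

Call:
drive_tool:
  series:
    - [0, 0, 0, 0, 0, 0, 20]
    - [0, 0, 0, 0, 0, 0, 10]
    - [0, 0, 0, 0, 0, 0, 5]
    - [0, 0, 0, 0, 0, 0, 5]
    - [0, 0, 0, 0, 0, 0, 5]

```text
clock: 3.3
tcp_pos: [0.4961, -0.0689, 0.1027]
orientation: [-0.999, 1.496, -1.493]
contact_force: [-0.6, 0.4, -0.3]
grip_width: 0.0049
```

```bash
python3 -c "
from h import *
grab('wrist','w4.png')
go((.4965,-.0688,.103),-22.5)"
```

```text
shift [-0.3 -0.4  0.4] turn [ 0.18 -0.15  0.09] | tcp [ 0.496  -0.0689  0.1026] yaw z -22.65 F [-0.1  0.6 -0.7] Mz -0.022 w 0.0051 t 3.35
```

View pics/w4.png

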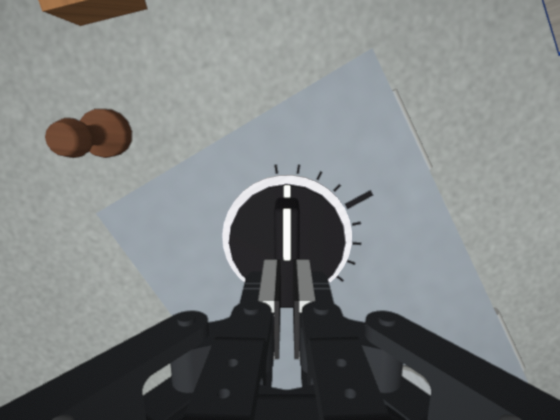

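Run:
```python
from h import *
w=load('w4.png')
for z in (.09,.098,.1026,.11,.122,.13,.14,.16): print(z,proj(w,[.496,-.0689,z]))
w3=load('w3.png');print(proj(w3,[.4951,-.0704,.1402]))
print(ray(w,(280,210)))
im=w['frame'];cv2.imwrite('pics/c5.png',cv2.resize(im[170:400,190:390],None,fx=2.6,fy=2.6,interpolation=2))
```

```text
0.09 [[286.95661193 238.12241626]]
0.098 [[286.9550933  243.21980785]]
0.1026 [[286.95416542 246.33429199]]
0.11 [[286.95258035 251.65466286]]
0.122 [[286.9497358  261.20257536]]
0.13 [[286.9476213  268.30002022]]
0.14 [[286.94468786 278.14630818]]
0.16 [[286.93759763 301.94508927]]
[[289.59143621 245.95459315]]
(array([ 0.52310279, -0.0038359 ,  0.28337095]), array([-0.12120008, -0.24160223, -0.96298008]))
```

View pics/c5.png

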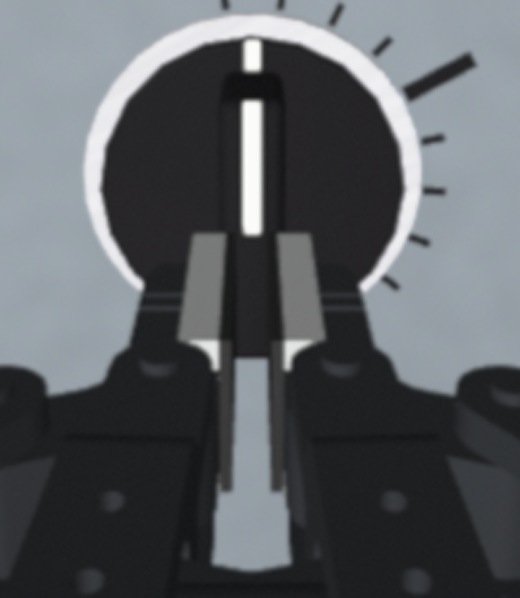

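Run:
```python
from h import *
w=load('w4.png');o,M=st();print(w['intrinsics'])
p=np.array(o['tcp_pos'])
for dx in (-11,0,11):
  for up in (0,10,20,30,40):
    print(dx,up,[proj(w,p+M@np.array([dx,-up,s])/1e3).round(0).tolist()[0] for s in (-2.5,2.5,-6,6)])
w3=load('w3.png')
p=np.array([.4951,-.0704,.1402])
for dx in (-11,):
  for up in (0,10,20,30): print('w3',dx,up,[proj(w3,p+M@np.array([dx,-up,s])/1e3).round(0).tolist()[0] for s in (-18,18)])
```

```text
3.35 tcp [ 0.496  -0.0689  0.1026] w 0.005114692319137778 F [-0.0788  0.621  -0.6684] M [-0.0064 -0.0026 -0.0222] 
q [ 0.4078  0.3458 -0.4708  2.0225  0.2114  0.8232 -0.5795]
[[-0.3851 -0.0035  0.9229]
 [-0.9229 -0.0002 -0.3851]
 [ 0.0016 -1.     -0.0031]]
[[366.9895   0.     286.2503]
 [  0.     366.9895 213.7005]
 [  0.       0.       1.    ]]
-11 0 [[282.0, 226.0], [292.0, 226.0], [275.0, 226.0], [299.0, 226.0]]
-11 10 [[282.0, 233.0], [292.0, 233.0], [275.0, 233.0], [299.0, 233.0]]
-11 20 [[282.0, 240.0], [292.0, 240.0], [274.0, 240.0], [300.0, 240.0]]
-11 30 [[281.0, 248.0], [293.0, 248.0], [274.0, 248.0], [301.0, 248.0]]
-11 40 [[281.0, 257.0], [293.0, 257.0], [273.0, 257.0], [302.0, 257.0]]
0 0 [[282.0, 246.0], [292.0, 246.0], [276.0, 246.0], [298.0, 246.0]]
0 10 [[282.0, 254.0], [292.0, 254.0], [275.0, 254.0], [299.0, 254.0]]
0 20 [[282.0, 262.0], [292.0, 262.0], [274.0, 262.0], [300.0, 262.0]]
0 30 [[282.0, 271.0], [293.0, 271.0], [274.0, 271.0], [301.0, 271.0]]
0 40 [[281.0, 281.0], [293.0, 281.0], [273.0, 281.0], [301.0, 281.0]]
11 0 [[282.0, 266.0], [292.0, 266.0], [276.0, 266.0], [298.0, 266.0]]
11 10 [[282.0, 274.0], [292.0, 274.0], [275.0, 274.0], [299.0, 274.0]]
11 20 [[282.0, 283.0], [292.0, 283.0], [275.0, 283.0], [299.0, 283.0]]
11 30 [[282.0, 293.0], [293.0, 293.0], [274.0, 293.0], [300.0, 293.0]]
11 40 [[281.0, 304.0], [293.0, 304.0], [273.0, 304.0], [301.0, 304.0]]
w3 -11 0 [[255.0, 226.0], [325.0, 226.0]]
w3 -11 10 [[253.0, 232.0], [327.0, 232.0]]
w3 -11 20 [[251.0, 239.0], [329.0, 239.0]]
w3 -11 30 [[249.0, 247.0], [332.0, 247.0]]
```

Run:
```python
from h import *
d=grab('scene','s4.png');f=d['frame']
for z in (.1026,.122,.15): print(z,proj(d,[.496,-.0689,z]))
c=f[100:250,170:330].copy();cv2.imwrite('pics/c6.png',cv2.resize(c,None,fx=4,fy=4,interpolation=2))
```

```text
0.1026 [[242.97384087 199.47290751]]
0.122 [[242.54935973 193.66709753]]
0.15 [[241.91416739 184.97930041]]
```

View pics/c6.png

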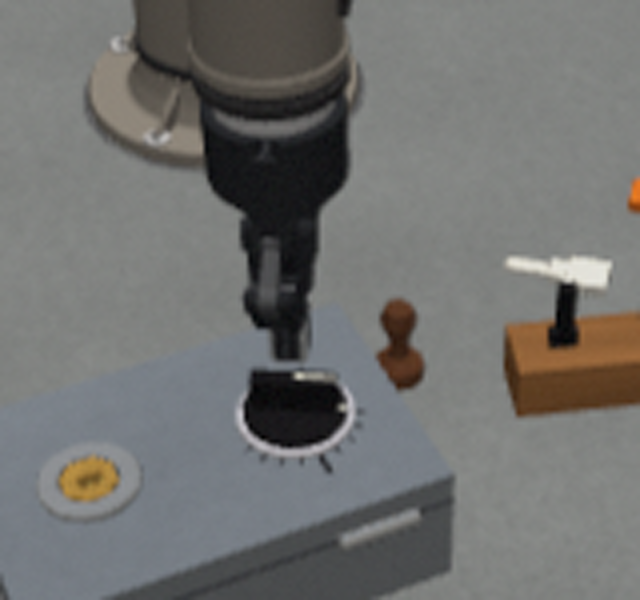

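The fingers read 5 mm open, so they closed above the bar. The real fingertips sit about 30 mm higher than the reported TCP. I'll reopen, go lower while watching the force, and look again.

Call:
drive_tool:
  series:
    - [0, 0, 0, 0, 0, 0, 36]
    - [0, 0, 0, 0, 0, 0, 36]
    - [0, 0, 0, 0, 0, 0, 36]
    - [0, 7, 0, 0, 0, 0, 36]
    - [0, 14, 0, 0, 0, 0, 36]

```text
clock: 3.9
tcp_pos: [0.496, -0.0689, 0.0881]
orientation: [-0.999, 1.496, -1.493]
contact_force: [0.1, -1.1, 0.7]
grip_width: 0.0362
```

Run:
```python
from h import *
go((.4965,-.0688,.07),-22.5)
d=grab('scene','s5.png');f=d['frame'];w=grab('wrist','w5.png')['frame']
c=cv2.resize(f[140:220,200:290],None,fx=4.4,fy=4.4,interpolation=2)
c2=cv2.resize(w[150:400,140:430],None,fx=1.35,fy=1.35)
h=352;cv2.imwrite('pics/c7.png',np.hstack([c[:337],c2[:337]]))
```

```text
shift [-0.3 18.1  0.5] turn [ 0.17 -0.15  0.09] | tcp [ 0.496  -0.0689  0.0881] yaw z -22.65 F [ 0.1 -1.1  0.7] Mz 0.023 w 0.0362 t 3.9
```

View pics/c7.png

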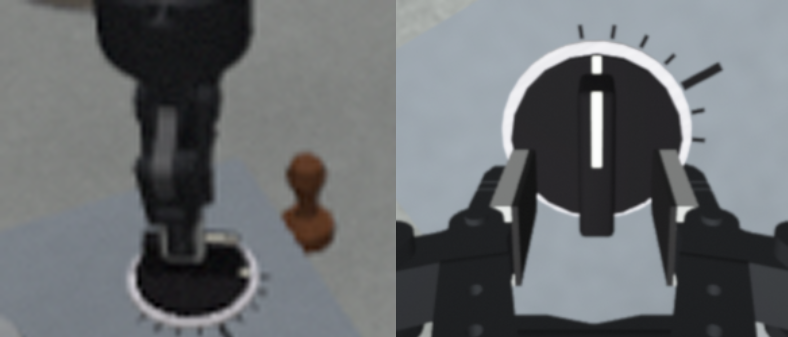

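Run:
```python
from h import *
w=load('w5.png');o=r.get_obs();M=R.from_rotvec(o['orientation']).as_matrix()
Rm=cv2.Rodrigues(w['rvec'])[0]
for D in (.135,.15,.165,.18):
  c,v=ray(w,(287,261)); z=(Rm@v)[2]; print(D,np.round(M.T@(c+v*D/z-o['tcp_pos'])*1e3,1))
g=w['frame'];print(M.T@(c-o['tcp_pos']))
cv2.imwrite('pics/c8.png',cv2.resize(g[230:380,180:400],None,fx=3.5,fy=3.5,interpolation=2))
```

```text
0.135 [-15.9 -55.6  -0.1]
0.15 [ -9.9 -41.7  -0. ]
0.165 [ -3.8 -27.8   0. ]
0.18 [  2.2 -14.    0.1]
[-0.07010202 -0.18043327 -0.00056992]
```

View pics/c8.png

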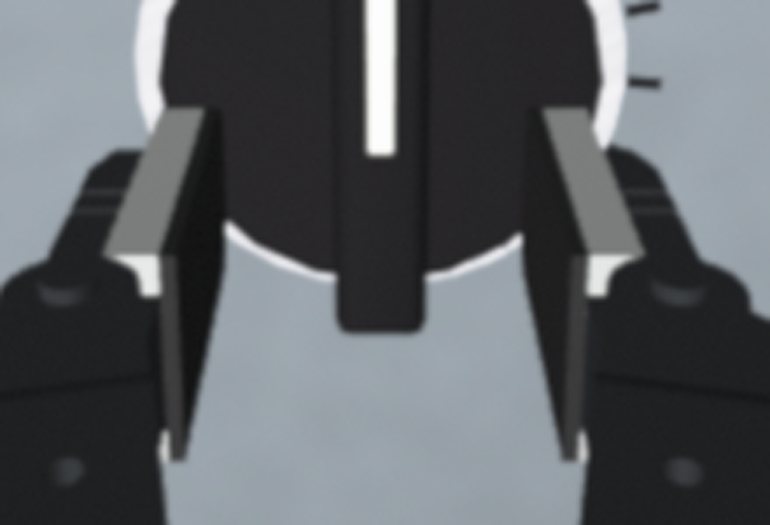

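Run:
```python
from h import *
s=load('s5.png');o=r.get_obs();M=R.from_rotvec(o['orientation']).as_matrix()
cv2.imwrite('pics/c9.png',cv2.resize(s['frame'][165:225,215:275],None,fx=10,fy=10,interpolation=2))
c,v=ray(s,(241.6,199.5));C=M.T@(c-o['tcp_pos']);V=M.T@v
for z in (.018,.022,.026,.03): print(z,(C+V*(z-C[2])/V[2])*1e3)
```

```text
0.018 [ -0.03844259 -32.17526379  18.        ]
0.022 [ -0.76462519 -36.20857634  22.        ]
0.026 [ -1.4908078  -40.24188888  26.        ]
0.03 [ -2.2169904  -44.27520143  30.        ]
```

View pics/c9.png

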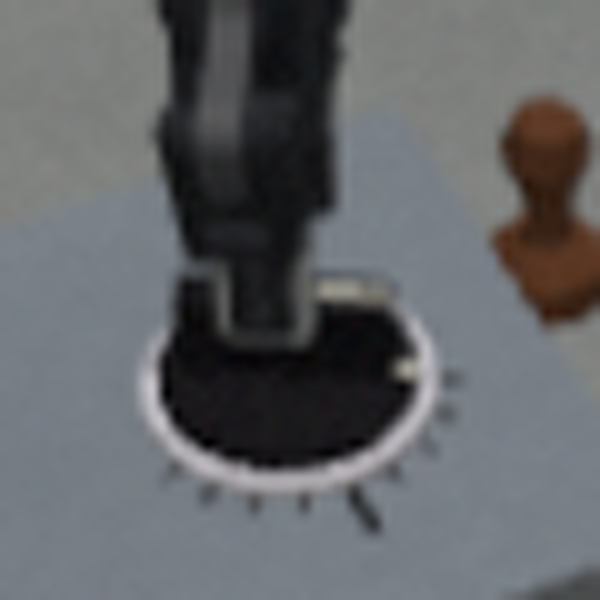

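Call:
drive_tool:
  series:
    - [0, 5, 0, 0, 0, 0, 32]
    - [0, 10, 0, 0, 0, 0, 32]
    - [0, 15, 0, 0, 0, 0, 32]
    - [0, 18, 0, 0, 0, 0, 32]
    - [0, 18, 0, 0, 0, 0, 32]

```text
clock: 4.5
tcp_pos: [0.4944, -0.0688, 0.0687]
orientation: [-1.002, 1.499, -1.492]
contact_force: [-0.2, -0.0, -0.4]
grip_width: 0.0321
```

Call:
drive_tool:
  series:
    - [0, 0, 0, 0, 0, 0, 20]
    - [0, 0, 0, 0, 0, 0, 10]
    - [0, 0, 0, 0, 0, 0, 8]
    - [0, 0, 0, 0, 0, 0, 8]
  squeeze: 40

```text
clock: 4.9
tcp_pos: [0.4958, -0.0692, 0.0691]
orientation: [-0.999, 1.497, -1.493]
contact_force: [4.4, -2.5, -3.8]
grip_width: 0.0111
```

Run:
```python
from h import *
go((.4965,-.0688,.07),-22.5)
d=grab('scene','s6.png');f=d['frame'];w=grab('wrist','w6.png')['frame']
c=cv2.resize(f[160:220,210:280],None,fx=5.6,fy=5.6,interpolation=2)
c2=cv2.resize(w[150:400,140:430],None,fx=1.35,fy=1.35)
cv2.imwrite('pics/c10.png',np.hstack([c[:336],c2[:336]]))
```

```text
shift [-0.6 -0.9  0.5] turn [ 0.22 -0.16  0.09] | tcp [ 0.4958 -0.0692  0.0691] yaw z -22.66 F [ 4.4 -2.5 -3.8] Mz 0.076 w 0.0111 t 4.9
```

View pics/c10.png

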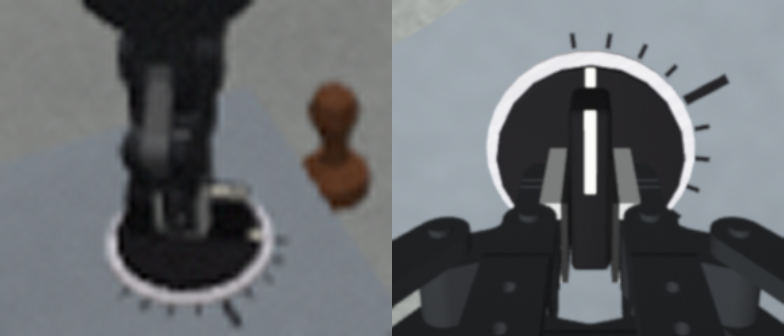

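Gripped: the opening stopped at 11 mm on the bar and the force is small. Now turning clockwise.

Call:
drive_tool:
  series:
    - [0, 0, 0, 0, 8, 0, 8]
    - [0, 0, 0, 0, 16, 0, 8]
    - [0, 0, 0, 0, 24, 0, 8]
    - [0, 0, 0, 0, 32, 0, 8]
    - [0, 0, 0, 0, 40, 0, 8]

```text
clock: 5.5
tcp_pos: [0.4956, -0.069, 0.0691]
orientation: [-0.475, 1.962, -1.959]
contact_force: [1.4, 0.3, -2.5]
grip_width: 0.0107
```

Call:
drive_tool:
  series:
    - [0, 0, 0, 0, 7, 0, 8]
    - [0, 0, 0, 0, 12, 0, 8]
    - [0, 0, 0, 0, 15, 0, 8]
    - [0, 0, 0, 0, 15, 0, 8]
    - [0, 0, 0, 0, 15, 0, 8]

```text
clock: 6.0
tcp_pos: [0.4956, -0.0688, 0.0691]
orientation: [-0.228, 2.113, -2.111]
contact_force: [2.7, -0.4, -2.9]
grip_width: 0.0107
```

Run:
```python
from h import *
go((.4965,-.0688,.069),-83)
w=grab('wrist','w7.png')['frame']
cv2.imwrite('pics/c11.png',cv2.resize(w[130:330,160:420],None,fx=3,fy=3,interpolation=2))
```

```text
shift [-0.8  0.1  0.2] turn [0.07 5.1  0.24] | tcp [ 0.4956 -0.0688  0.0691] yaw z -77.9 F [ 2.7 -0.4 -2.9] Mz -0.053 w 0.0107 t 6.0
```

View pics/c11.png

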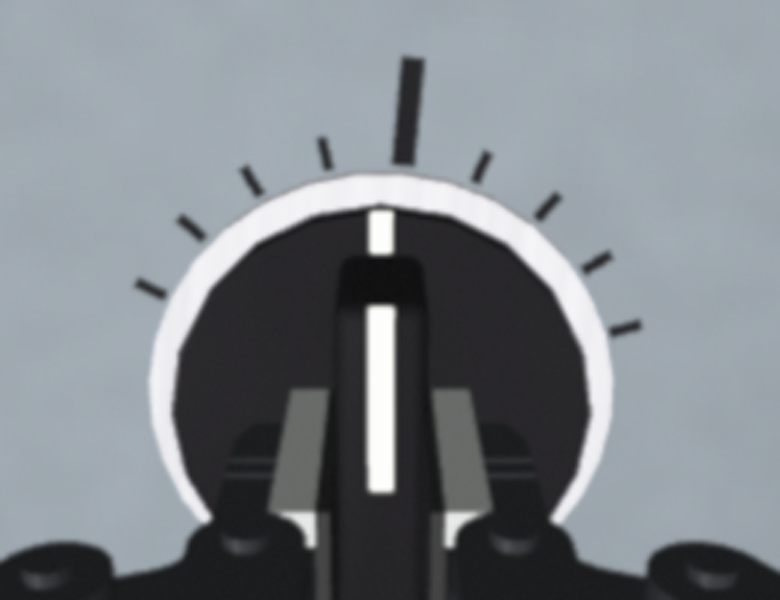

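Run:
```python
from h import *
w=load('w7.png')
ang=lambda a,b:np.degrees(np.arctan2(*(b-a)[[1,0]]))
q=lambda u,v:(160+u/3,130+v/3)
m1,m2=plane(w,q(403,164),.09),plane(w,q(413,58),.09)
b1,b2=plane(w,q(381,492),.122),plane(w,q(381,305),.122)
print(ang(m1,m2),ang(b1,b2),np.linalg.norm(b2-b1),b1)
c=b1; print('mark mid from axis',ang(c,(m1+m2)/2), np.linalg.norm(((m1+m2)/2-c)[:2]))
```

```text
7.1797330876212175 12.153580589157363 0.025508955130214863 [ 0.49647562 -0.06902415  0.122     ]
mark mid from axis 7.018335238114449 0.0443571998633847
```

Pointer at 12.15° and mark at 7.1°, so about 5.05° further clockwise is needed.

Call:
drive_tool:
  series:
    - [0, 0, 0, 0, 3, 0, 8]
    - [0, 0, 0, 0, 5.05, 0, 8]
    - [0, 0, 0, 0, 5.05, 0, 8]
    - [0, 0, 0, 0, 5.05, 0, 8]

```text
clock: 6.45
tcp_pos: [0.4957, -0.0687, 0.0691]
orientation: [-0.139, 2.16, -2.158]
contact_force: [2.5, -1.2, -3.4]
grip_width: 0.011
```

Run:
```python
from h import *
go((.4965,-.0688,.069),-83)
w=grab('wrist','w8.png')['frame']
cv2.imwrite('pics/c12.png',cv2.resize(w[130:330,160:420],None,fx=3,fy=3,interpolation=2))
```

```text
shift [-0.8  0.1  0.2] turn [0.07 0.12 0.24] | tcp [ 0.4957 -0.0687  0.0691] yaw z -82.88 F [ 2.5 -1.2 -3.4] Mz -0.088 w 0.011 t 6.45
```

View pics/c12.png

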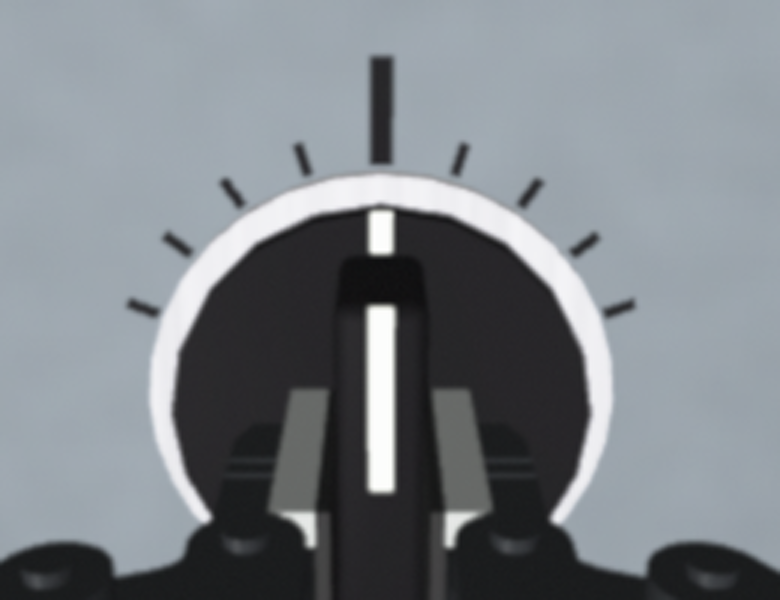

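Call:
drive_tool:
  series:
    - [0, 0, 0, 0, 0, 0, 30]
    - [0, 0, 0, 0, 0, 0, 36]
    - [0, 0, 0, 0, 0, 0, 36]
    - [0, -20, 0, 0, 0, 0, 36]
    - [0, -60, 0, 0, 0, 0, 36]

```text
clock: 7.0
tcp_pos: [0.4932, -0.0686, 0.1274]
orientation: [-0.147, 2.164, -2.16]
contact_force: [0.5, 0.2, 0.2]
grip_width: 0.0359
```

Run:
```python
from h import *
w=grab('wrist','w9.png')['frame']
cv2.imwrite('pics/c13.png',cv2.resize(w[100:300,160:420],None,fx=3,fy=3,interpolation=2))
go((.4528,.20,.15),-10.2)
```

```text
shift [  11.9  -14.9 -272.3] turn [-3.000e-02 -7.267e+01 -7.000e-02] | tcp [ 0.4984 -0.0687  0.1351] yaw z -82.87 F [ 2.  -0.8  4.3] Mz 0.04 w 0.036 t 7.05
```

View pics/c13.png

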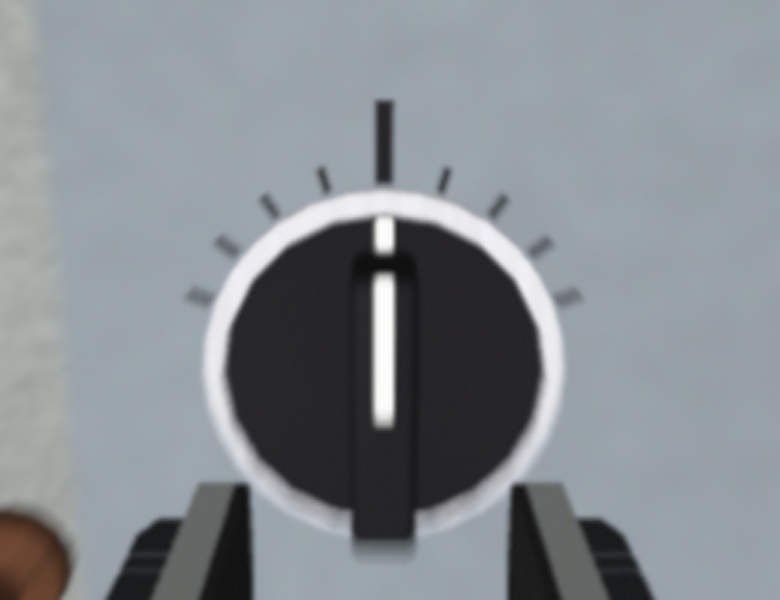

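Call:
drive_tool:
  series:
    - [0, -15, -45, 0, -8, 0, 40]
    - [4, -20, -90, 0, -16, 0, 50]
    - [8, -20, -135, 0, -24, 0, 50]
    - [10, -20, -175, 0, -32, 0, 50]
    - [12, -20, -210, 0, -40, 0, 50]

```text
clock: 7.55
tcp_pos: [0.4598, 0.1404, 0.1555]
orientation: [-0.76, 1.73, -1.73]
contact_force: [-0.2, -0.3, -0.3]
grip_width: 0.0501
```

Run:
```python
from h import *
go((.4428,.145,.15),-10.2)
```

```text
shift [  8.1   5.5 -15.6] turn [ -0.09 -32.25  -0.09] | tcp [0.4598 0.1404 0.1555] yaw z -42.45 F [-0.2 -0.3 -0.3] Mz 0.03 w 0.0501 t 7.55
```

Call:
drive_tool:
  series:
    - [4, 5, -8, 0, -8, 0, 50]
    - [8, 5.5, -15.6, 0, -16, 0, 50]
    - [8, 5.5, -15.6, 0, -24.5, 0, 50]
    - [8, 5.5, -15.6, 0, -32.2, 0, 50]
    - [8, 5.5, -15.6, 0, -32.2, 0, 50]

```text
clock: 8.05
tcp_pos: [0.4428, 0.145, 0.15]
orientation: [-1.118, 1.338, -1.339]
contact_force: [0.6, 0.0, 0.9]
grip_width: 0.0501
```

Run:
```python
from h import *
grab('wrist','w10.png');st()
```

```text
8.1 tcp [0.4429 0.1449 0.15  ] w 0.049886605175387226 F [0.5224 0.4325 0.1207] M [ 0.0178  0.0119 -0.0124] 
q [ 0.0537  0.2301 -0.5686  2.0531  0.1582  0.8976 -0.7836]
[[-0.1808  0.002   0.9835]
 [-0.9835  0.0007 -0.1808]
 [-0.0011 -1.      0.0018]]
```

View pics/w10.png

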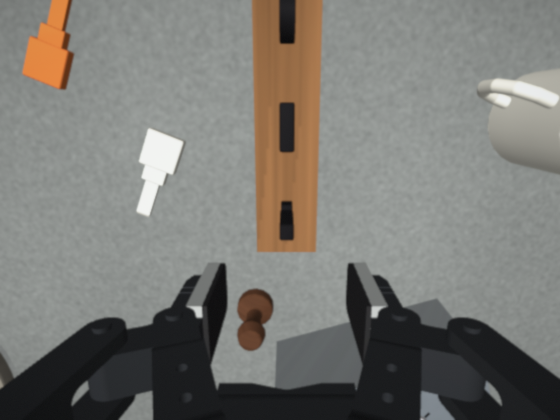

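Run:
```python
from h import *
w=load('w10.png');g=w['frame'].max(2)
m=(g<45).astype(np.uint8);m[:,:270]=0;m[:,305:]=0;m[:60]=0;m[180:]=0
n,l,s,ce=cv2.connectedComponentsWithStats(m);i=1+np.argmax(s[1:,4]);print(s[i],ce[i])
c=cv2.findContours((l==i).astype(np.uint8),0,1)[0][0];rr=cv2.minAreaRect(c);print(rr)
P=np.array([plane(w,p,.087) for p in cv2.boxPoints(rr)]);print(P,np.linalg.norm(np.roll(P,-1,0)-P,axis=1),P.mean(0))
e=P[1]-P[0]; e2=P[2]-P[1]; print([np.degrees(np.arctan2(x[1],x[0])) for x in (e,e2)])
f=load('scene0.png')['frame'];cv2.imwrite('pics/c14.png',cv2.resize(f[158:206,290:382],None,fx=8,fy=8,interpolation=2))
```

```text
[281 104  12  47 564] [286.5 127. ]
((286.5, 127.0), (46.0, 11.0), 90.0)
[[0.45195668 0.21696404 0.087     ]
 [0.45885126 0.21572935 0.087     ]
 [0.45385686 0.18712983 0.087     ]
 [0.44672538 0.18840944 0.087     ]] [0.00700426 0.02903234 0.00724538 0.02902984] [0.45284754 0.20205817 0.087     ]
[np.float64(-10.15294699159767), np.float64(-99.90578820772642)]
```

View pics/c14.png

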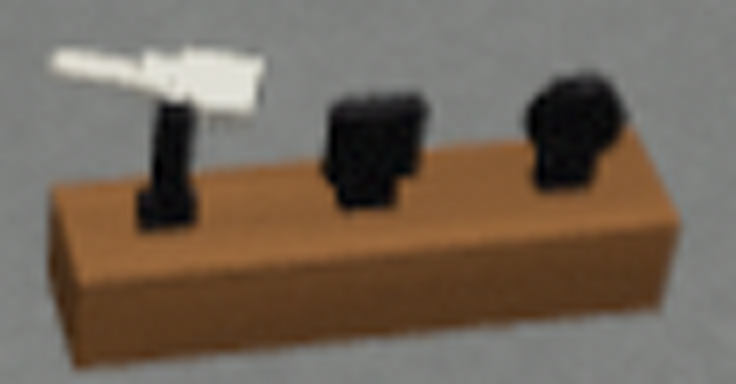

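Middle key at (337,176) in the scene has the square head. The slim one is at (311,180), the round one at (362,174), and the white and orange ones are decoys lying loose. It's at (0.4528, 0.202), yaw -10.1°, which matches both the top-view estimate and the rack centre.

Run:
```python
from h import *
go((.4528,.202,.06),-10.1)
```

```text
shift [-57.8  90.   -0.7] turn [-0.11 -0.32 -0.06] | tcp [0.4429 0.1449 0.15  ] yaw z -10.42 F [0.5 0.4 0.1] Mz -0.012 w 0.0499 t 8.1
```

Call:
drive_tool:
  series:
    - [-40, 20, -0.7, 0, -0.3, 0, 45]
    - [-57.8, 45, -0.7, 0, -0.3, 0, 40]
    - [-57.8, 75, -0.7, 0, -0.3, 0, 40]
    - [-57.8, 90, -0.7, 0, -0.3, 0, 40]
    - [-57.8, 90, -0.7, 0, -0.3, 0, 40]

```text
clock: 8.6
tcp_pos: [0.4511, 0.2012, 0.058]
orientation: [-1.122, 1.341, -1.34]
contact_force: [-0.5, 0.0, 0.3]
grip_width: 0.0399
```

Run:
```python
from h import *
go((.4528,.202,.02),-10.1)
d=grab('scene','s11.png');w=grab('wrist','w11.png')['frame']
f=d['frame']
c=cv2.resize(f[130:210,290:380],None,fx=4.2,fy=4.2,interpolation=2)
c2=cv2.resize(w[150:400,140:430],None,fx=1.35,fy=1.35)
cv2.imwrite('pics/c15.png',np.hstack([c[:336],c2[:336]]))
```

```text
shift [-1.1 38.   1.6] turn [ 0.11 -0.17  0.08] | tcp [0.4511 0.2012 0.058 ] yaw z -10.27 F [-0.5  0.   0.3] Mz -0.038 w 0.0399 t 8.6
```

View pics/c15.png

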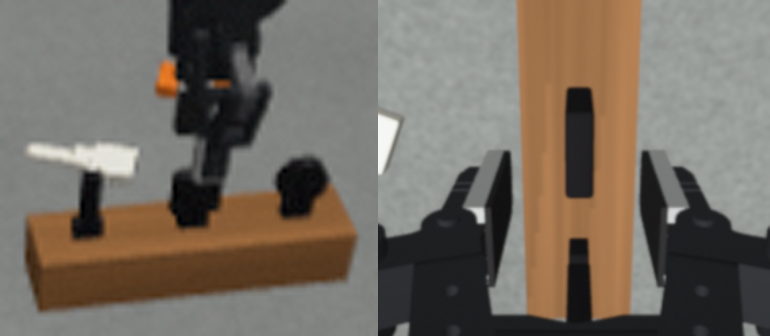

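Call:
drive_tool:
  series:
    - [-1, 10, 1.5, 0, 0, 0, 36]
    - [-1, 20, 1.5, 0, 0, 0, 32]
    - [-1, 29, 1.5, 0, 0, 0, 32]
    - [-1, 36, 1.5, 0, 0, 0, 32]
    - [-1, 36, 1.5, 0, 0, 0, 32]

```text
clock: 9.2
tcp_pos: [0.4538, 0.2024, 0.0232]
orientation: [-1.119, 1.339, -1.34]
contact_force: [0.3, -0.4, 0.7]
grip_width: 0.0321
```

Run:
```python
from h import *
go((.4528,.202,.02),-10.1)
d=grab('scene','s12.png');w=grab('wrist','w12.png')['frame']
f=d['frame']
c=cv2.resize(f[150:210,300:370],None,fx=5.6,fy=5.6,interpolation=2)
c2=cv2.resize(w[150:400,140:430],None,fx=1.35,fy=1.35)
cv2.imwrite('pics/c16.png',np.hstack([c[:336],c2[:336]]))
```

```text
shift [ 0.6  3.2 -0.9] turn [-0.   -0.13  0.01] | tcp [0.4538 0.2024 0.0232] yaw z -10.23 F [ 0.3 -0.4  0.7] Mz 0.034 w 0.0321 t 9.2
```

View pics/c16.png

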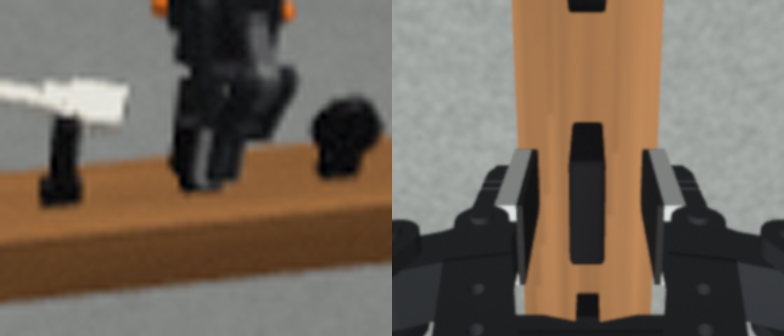

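Call:
drive_tool:
  series:
    - [0.6, 0, -0.8, 0, 0, 0, 20]
    - [0.6, 0, -0.8, 0, 0, 0, 10]
    - [0.6, 0, -0.8, 0, 0, 0, 5]
    - [0.6, 0, -0.8, 0, 0, 0, 5]
  squeeze: 70

```text
clock: 9.7
tcp_pos: [0.4538, 0.2025, 0.0246]
orientation: [-1.117, 1.338, -1.34]
contact_force: [-0.2, -1.4, 4.5]
grip_width: 0.0088
```

Run:
```python
from h import *
go((.4528,.202,.12),-10.1)
```

```text
shift [  0.6 -95.4  -0.7] turn [-0.11 -0.13 -0.06] | tcp [0.4538 0.2025 0.0246] yaw z -10.23 F [-0.2 -1.4  4.5] Mz 0.024 w 0.0088 t 9.7
```

Call:
drive_tool:
  series:
    - [0, -10, 0, 0, 0, 0, 5]
    - [0, -30, 0, 0, 0, 0, 5]
    - [0, -60, 0, 0, 0, 0, 5]
    - [0, -100, 0, 0, 0, 0, 5]
    - [0, -120, 0, 0, 0, 0, 5]

```text
clock: 10.2
tcp_pos: [0.4546, 0.2034, 0.1481]
orientation: [-1.113, 1.337, -1.339]
contact_force: [1.2, -0.0, -0.7]
grip_width: 0.0084
```

Call:
drive_tool:
  series:
    - [0, -8, 0, 0, 0, 0, 5]
    - [0, -8, 0, 0, 0, 0, 5]

```text
clock: 10.4
tcp_pos: [0.4555, 0.2038, 0.1575]
orientation: [-1.11, 1.335, -1.34]
contact_force: [-0.4, 1.0, -1.2]
grip_width: 0.0085
```

Run:
```python
from h import *
o,M=st()
d=grab('scene','s13.png');w=grab('wrist','w13.png')['frame']
f=d['frame']
c=cv2.resize(f[110:210,290:380],None,fx=4,fy=4,interpolation=2)
c2=cv2.resize(w[150:400,140:430],None,fx=1.4,fy=1.4)
cv2.imwrite('pics/c17.png',np.hstack([c[:350],c2[:350]]))
```

```text
10.4 tcp [0.4555 0.2038 0.1575] w 0.008500493951282918 F [-0.4181  1.0122 -1.1688] M [-0.0109  0.0421  0.0391] 
q [-0.0366  0.2769 -0.594   1.9798  0.1945  0.9305 -0.9067]
[[-0.1773  0.0085  0.9841]
 [-0.9841  0.0035 -0.1773]
 [-0.0049 -1.      0.0078]]
```

View pics/c17.png

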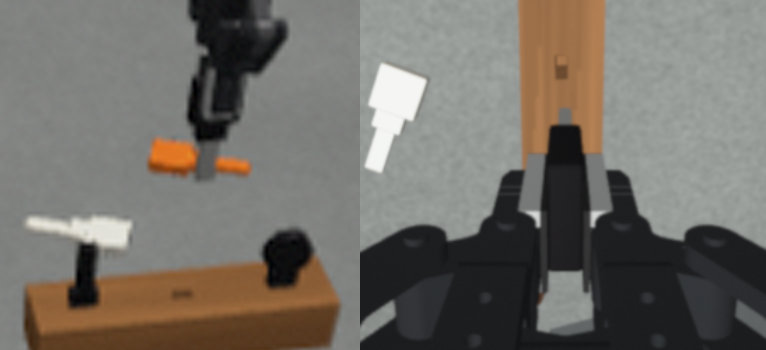

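Run:
```python
from h import *
o,M=st();p=np.array(o['tcp_pos']);s=load('s13.png');w=load('w13.png')
X,e=tri([(s,(341.2,154.5)),(w,(287.1,227))]);print(X,e,M.T@(X-p)*1e3)
print(proj(s,p+[0,0,-.0166]),proj(w,p+[0,0,-.0166]))
cv2.imwrite('pics/c18.png',np.hstack([cv2.resize(s['frame'][125:165,325:360],(350,400),interpolation=2),cv2.resize(w['frame'][215:265,262:312],(400,400),interpolation=2)]))
```

```text
10.5 tcp [0.4541 0.2029 0.1553] w 0.008433630230842076 F [ 0.1756 -0.1952 -0.5617] M [-0.0015  0.0396 -0.0111] 
q [-0.0372  0.2796 -0.5931  1.9823  0.1951  0.9299 -0.9072]
[[-0.1773  0.0046  0.9841]
 [-0.9841  0.0018 -0.1773]
 [-0.0026 -1.      0.0042]]
[0.4551 0.2078 0.14  ] [array([0.3, 0.2]), array([-0.9,  1.5])] [-5.0051 15.3582  0.0173]
[[339.5734 155.2141]] [[286.0356 236.1718]]
```

View pics/c18.png

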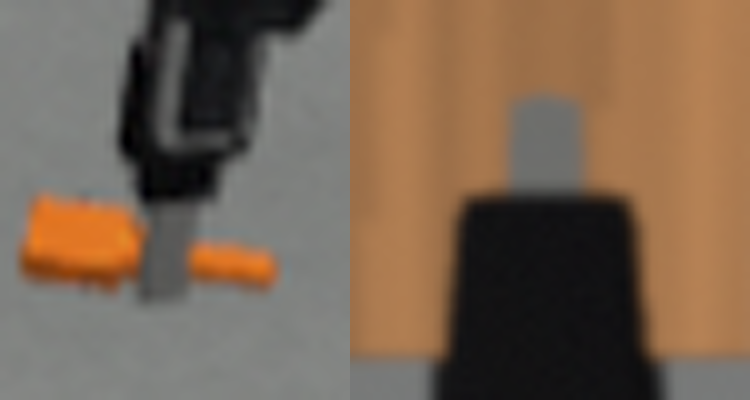

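Run:
```python
from h import *
go((.518,-.247,.20),7.1)
```

```text
shift [431.3 -45.2 142.9] turn [ -0.26 -17.31  -0.11] | tcp [0.4541 0.2029 0.1553] yaw z -10.21 F [ 0.2 -0.2 -0.6] Mz -0.011 w 0.0084 t 10.5
```

Call:
drive_tool:
  series:
    - [30, -30, 8, -0.2, -4, 0, 5]
    - [75, -45, 22, -0.2, -8, 0, 5]
    - [120, -45, 38, -0.2, -13, 0, 5]
    - [165, -45, 54, -0.2, -17.3, 0, 5]
    - [210, -45, 70, -0.2, -17.3, 0, 5]

```text
clock: 11.0
tcp_pos: [0.4845, -0.0183, 0.1986]
orientation: [-1.266, 1.118, -1.114]
contact_force: [0.3, -0.3, -0.5]
grip_width: 0.0084
```

Run:
```python
from h import *
go((.518,-.247,.20),7.1)
```

```text
shift [231.1  -1.9   4.5] turn [ 0.07  0.12 -0.12] | tcp [ 0.4845 -0.0183  0.1986] yaw z 7.22 F [ 0.3 -0.3 -0.5] Mz 0.041 w 0.0084 t 11.0
```

Call:
drive_tool:
  series:
    - [48, -2, 1, 0, 0, 0, 5]
    - [96, -2, 2, 0, 0, 0, 5]
    - [144, -2, 3, 0, 0, 0, 5]
    - [190, -2, 4.5, 0, 0, 0, 5]
    - [231, -2, 4.5, 0, 0, 0, 5]

```text
clock: 11.5
tcp_pos: [0.517, -0.2492, 0.198]
orientation: [-1.267, 1.121, -1.112]
contact_force: [0.3, -0.3, -0.3]
grip_width: 0.0084
```

Call:
drive_tool:
  series:
    - [2, 0, 0, 0, 0, 0, 5]
    - [2, 0, 0, 0, 0, 0, 5]

```text
clock: 11.7
tcp_pos: [0.5157, -0.2521, 0.1955]
orientation: [-1.267, 1.127, -1.111]
contact_force: [0.7, 1.4, -0.5]
grip_width: 0.0087
```

Run:
```python
from h import *
w=grab('wrist','w14.png')
go((.518,-.247,.20),7.1)
```

```text
shift [-3.1 -3.9  2.1] turn [ 0.39  0.06 -0.33] | tcp [ 0.5163 -0.2503  0.1961] yaw z 7.16 F [-0.6  0.  -0.6] Mz -0.017 w 0.0085 t 11.75
```

View pics/w14.png

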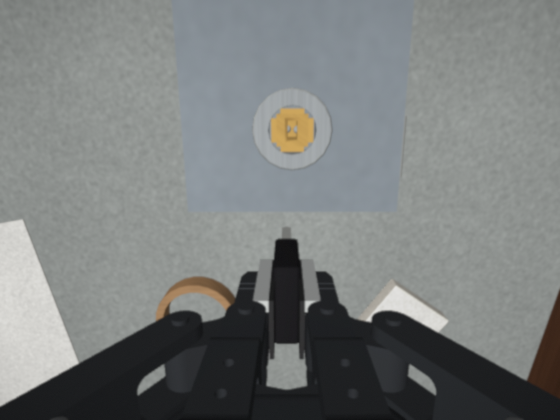

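Run:
```python
from h import *
w=load('w14.png');f=w['frame']
cv2.imwrite('pics/c19.png',cv2.resize(f[80:180,240:345],None,fx=6,fy=6,interpolation=2))
hsv=cv2.cvtColor(f,cv2.COLOR_BGR2HSV);m=cv2.inRange(hsv,(10,90,60),(35,255,255));m[:90]=0;m[170:]=0;m[:,:260]=0;m[:,325:]=0
c=max(cv2.findContours(m,0,1)[0],key=cv2.contourArea);(x,y),rad=cv2.minEnclosingCircle(c);e=cv2.fitEllipse(cv2.convexHull(c));print(x,y,rad,e)
print('brass',plane(w,e[0],.095), 'r',e[1])
```

```text
291.9212951660156 129.7481231689453 23.520776748657227 ((292.015380859375, 129.63624572753906), (44.75166702270508, 47.85460662841797), 172.18983459472656)
brass [ 0.51206848 -0.19715891  0.095     ] r (44.75166702270508, 47.85460662841797)
```

View pics/c19.png

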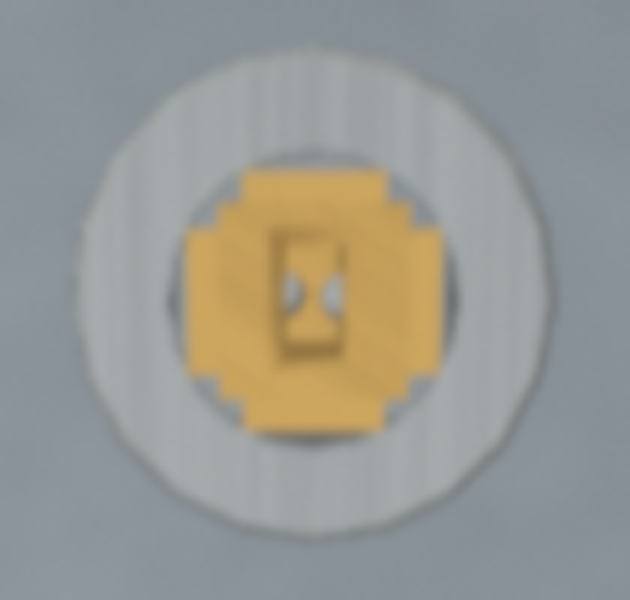

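Run:
```python
from h import *
w=load('w14.png');f=w['frame'];o=r.get_obs();M=R.from_rotvec(o['orientation']).as_matrix();p=np.array(o['tcp_pos'])
for x in (-6.5,-6,-5.5):
  for y in (15,16.5): print(x,y,proj(w,np.array([p+M@np.array([x,y,s])/1e3 for s in (-2.5,0,2.5)])).round(1).tolist())
cv2.imwrite('pics/c20.png',cv2.resize(f[215:265,262:312],None,fx=10,fy=10,interpolation=2))
```

```text
-6.5 15 [[284.2, 223.4], [288.6, 223.4], [293.1, 223.4]]
-6.5 16.5 [[284.2, 222.6], [288.6, 222.6], [293.1, 222.6]]
-6 15 [[284.2, 224.2], [288.6, 224.2], [293.1, 224.2]]
-6 16.5 [[284.2, 223.4], [288.6, 223.4], [293.1, 223.4]]
-5.5 15 [[284.2, 225.1], [288.6, 225.1], [293.1, 225.1]]
-5.5 16.5 [[284.2, 224.3], [288.6, 224.3], [293.1, 224.2]]
```

View pics/c20.png

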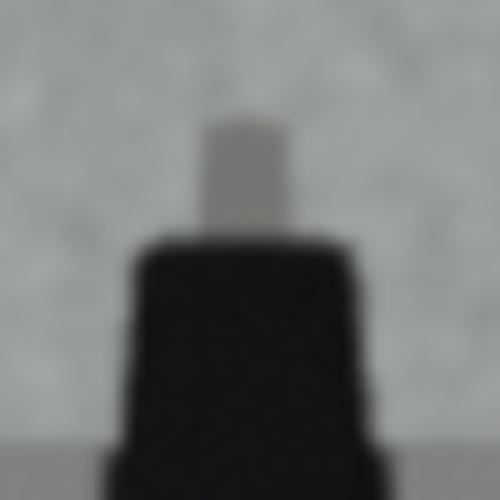

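```bash
cat >> h.py <<'E'
def rel(f,tip,mouth=None,mz=.095,tz=None,edge=6.):
    "tool-frame shift (mm) to bring tip mid over mouth, from wrist view"
    w=load(f) if isinstance(f,str) else f
    o=r.get_obs();M=R.from_rotvec(o['orientation']).as_matrix();p=np.array(o['tcp_pos'])
    T=plane(w,tip,p[2]-.0163 if tz is None else tz)+M[:,0]*edge/1e3
    Q=plane(w,mouth,mz) if mouth is not None else np.array([.5121,-.1970,.095])
    print('tip',T,'rel tcp',np.round(M.T@(T-p)*1e3,1),'mouth',Q,'shift',np.round(M.T@(Q-T)*1e3,1))
E
python3 -c "
from h import *
rel('w14.png',(286.6,227),(292.1,129.1))"
```

```text
tip [ 0.51532106 -0.25237711  0.17980288] rel tcp [ 2.1 16.3 -1.1] mouth [ 0.5120818  -0.19676227  0.095     ] shift [-55.1  85.1   4.3]
```

Call:
drive_tool:
  series:
    - [0, 0, 0, 0.4, 0, -0.3, 5]
    - [0, 0, 0, 0.4, 0, -0.3, 5]
    - [0, 0, 0, 0.4, 0, -0.3, 5]

```text
clock: 12.05
tcp_pos: [0.5163, -0.2489, 0.1962]
orientation: [-1.266, 1.115, -1.115]
contact_force: [-0.0, 0.0, -1.1]
grip_width: 0.0085
```

Run:
```python
from h import *
w=grab('wrist','w15.png');f=w['frame']
go((.518,-.247,.20),7.1)
a=cv2.resize(f[80:180,240:340],(400,400),interpolation=2);b=cv2.resize(f[215:265,262:312],(400,400),interpolation=2)
cv2.imwrite('pics/c21.png',np.hstack([a,b]))
```

```text
shift [-2.1 -3.7  1.8] turn [-0.02  0.15 -0.02] | tcp [ 0.5164 -0.2493  0.1963] yaw z 7.25 F [ 0.  -0.4 -0.3] Mz 0.034 w 0.0087 t 12.1
```

View pics/c21.png

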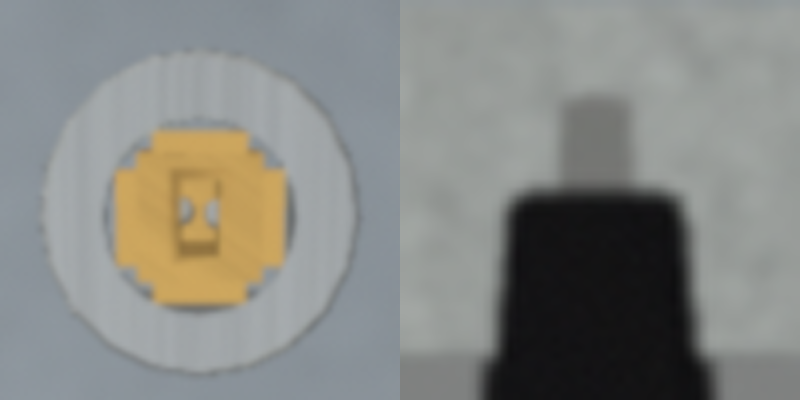

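```bash
python3 -c "
from h import *
rel('w15.png',(286.4,227),(290.0,133.0))"
```

```text
tip [ 0.51595698 -0.24940807  0.18002512] rel tcp [ 0.  16.3 -0.5] mouth [ 0.51209944 -0.19704391  0.095     ] shift [-52.4  85.    2.7]
```

Call:
drive_tool:
  series:
    - [-25, 0, 1.3, 0, 0.1, 0, 5]
    - [-52.4, 20, 2.7, 0, 0.1, 0, 5]
    - [-52.4, 50, 2.7, 0, 0.1, 0, 5]
    - [-52.4, 72, 2.7, 0, 0.1, 0, 5]
    - [-52.4, 72, 2.7, 0, 0.1, 0, 5]

```text
clock: 12.6
tcp_pos: [0.5103, -0.1959, 0.1218]
orientation: [-1.268, 1.12, -1.112]
contact_force: [-0.8, -0.3, -0.4]
grip_width: 0.0083
```

Call:
drive_tool:
  series:
    - [0, 0, 0, 0, 0, 0, 5]
    - [0, 0, 0, 0, 0, 0, 5]

```text
clock: 12.8
tcp_pos: [0.5109, -0.196, 0.1229]
orientation: [-1.267, 1.119, -1.113]
contact_force: [0.2, 0.2, -0.1]
grip_width: 0.0085
```

Run:
```python
from h import *
s=grab('scene','s16.png')['frame']
w=grab('wrist','w16.png');f=w['frame']
go((.5121,-.1970,.1213),7.1)
a=cv2.resize(f[190:270,245:325],(400,400),interpolation=2);b=cv2.resize(s[190:240,165:215],(400,400),interpolation=2)
cv2.imwrite('pics/c22.png',np.hstack([a,b]))
print(proj(w,[.5121,-.1970,.095]),proj(load('s16.png'),[.5121,-.1970,.095]))
```

```text
shift [0.9 1.8 0.8] turn [ 0.14  0.1  -0.1 ] | tcp [ 0.5112 -0.1962  0.1231] yaw z 7.2 F [ 0.4 -0.5 -0.9] Mz -0.028 w 0.0084 t 12.9
[[288.64080132 231.18370625]] [[191.82582196 218.68788689]]
```

View pics/c22.png

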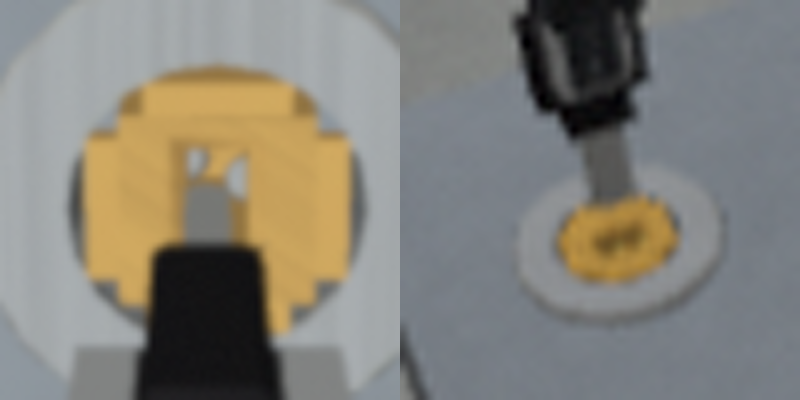

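```bash
python3 -c "
from h import *
rel('w16.png',(286.6,225.8),(288.5,231))"
```

```text
tip [ 0.5107374  -0.19594622  0.10677901] rel tcp [-0.3 16.3 -0.4] mouth [ 0.51200123 -0.19689517  0.095     ] shift [ 1.1 11.8  1.2]
```

Call:
drive_tool:
  series:
    - [1.1, 4, 1.2, 0, 0, 0, 5]
    - [1.1, 8, 1.2, 0, 0, 0, 5]
    - [1.1, 12, 1.2, 0, 0, 0, 5]
    - [1.1, 16, 1.2, 0, 0, 0, 5]
    - [1.1, 20, 1.2, 0, 0, 0, 5]

```text
clock: 13.4
tcp_pos: [0.5123, -0.1971, 0.1026]
orientation: [-1.267, 1.119, -1.114]
contact_force: [0.3, -0.1, -0.9]
grip_width: 0.0086
```

Run:
```python
from h import *
w=grab('wrist','w17.png');f=w['frame']
go((.5123,-.1966,.1213),7.1)
a=cv2.resize(f[190:270,245:325],(400,400),interpolation=2)
cv2.imwrite('pics/c23.png',a)
```

```text
shift [ -0.4 -19.3   0.4] turn [ 0.21  0.1  -0.13] | tcp [ 0.5118 -0.197   0.102 ] yaw z 7.2 F [ 0.8 -0.  -0.5] Mz 0.03 w 0.0087 t 13.45
```

View pics/c23.png

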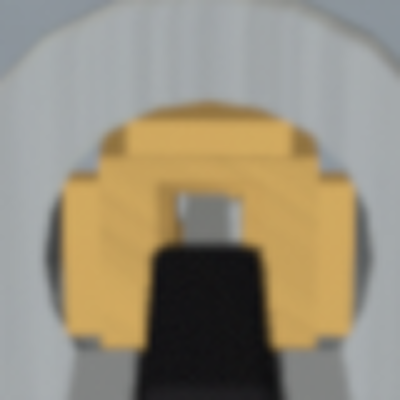

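Call:
drive_tool:
  series:
    - [0, 3, 0.2, 0.1, 0, -0.1, 5]
    - [0, 6, 0.2, 0.1, 0, -0.1, 5]
    - [0, 9, 0.2, 0.1, 0, -0.1, 5]
    - [0, 12, 0.2, 0.1, 0, -0.1, 5]
    - [0, 14, 0.2, 0.1, 0, -0.1, 5]
  squeeze: 110

```text
clock: 13.95
tcp_pos: [0.5126, -0.197, 0.0882]
orientation: [-1.266, 1.117, -1.116]
contact_force: [-0.5, -1.0, 3.8]
grip_width: 0.0082
```

Run:
```python
from h import *
go((.5121,-.1966,.077),7.1)
```

```text
shift [-0.5 11.2 -0.4] turn [ 0.05  0.09 -0.01] | tcp [ 0.5126 -0.197   0.0882] yaw z 7.19 F [-0.5 -1.   3.8] Mz 0.011 w 0.0082 t 13.95
```

Call:
drive_tool:
  series:
    - [0, 4, 0.4, 0, 0, 0, 5]
    - [0, 8, -0.4, 0, 0, 0, 5]
    - [0, 11, 0.4, 0, 0, 0, 5]
    - [0, 13, -0.4, 0, 0, 0, 5]
    - [0, 14, 0, 0, 0, 0, 5]

```text
clock: 14.45
tcp_pos: [0.5138, -0.1972, 0.0771]
orientation: [-1.266, 1.115, -1.118]
contact_force: [-11.1, 2.9, 36.7]
grip_width: 0.0079
```

Run:
```python
from h import *
go((.5121,-.1966,.077),7.1)
w=grab('wrist','w18.png');f=w['frame'];s=grab('scene','s18.png')['frame']
a=cv2.resize(f[190:290,245:325],(400,500),interpolation=2);b=cv2.resize(s[180:230,170:210],(400,500),interpolation=2)
cv2.imwrite('pics/c24.png',np.hstack([a,b]))
```

```text
shift [-0.8  0.1 -1.6] turn [-0.04  0.08  0.08] | tcp [ 0.5138 -0.1972  0.0771] yaw z 7.18 F [-11.1   2.9  36.7] Mz -0.042 w 0.0079 t 14.45
```

View pics/c24.png

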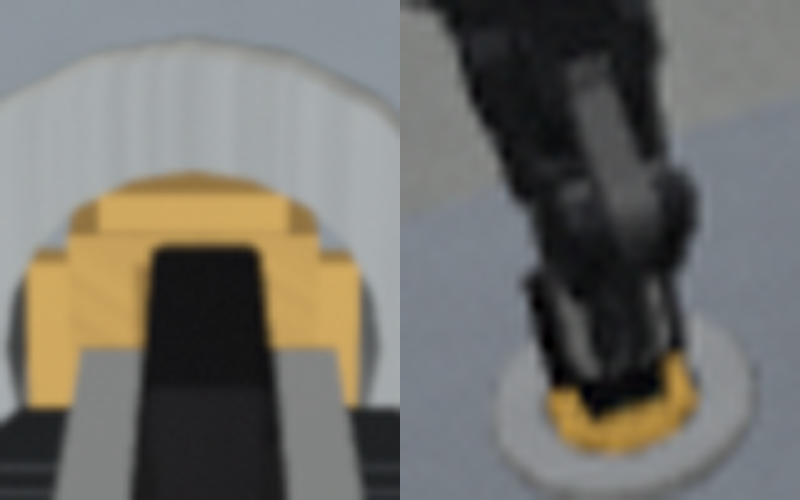

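Home: the TCP is at 0.0771 (predicted 0.0773), the push force rose to 37 N, and the head hasn't slipped in the pads. Next I'll ease the push and turn clockwise.

Call:
drive_tool:
  series:
    - [-0.3, 0.8, -1.2, 0, 0, 0, 5]
    - [-0.3, 0.8, -1.2, 0, 7, 0, 5]
    - [-0.3, 0.8, -1.2, 0, 14, 0, 5]
    - [-0.3, 0.8, -1.2, 0, 21, 0, 5]
    - [-0.3, 0.8, -1.2, 0, 28, 0, 5]

```text
clock: 15.05
tcp_pos: [0.5134, -0.1973, 0.0776]
orientation: [-1.011, 1.472, -1.478]
contact_force: [-1.2, 0.4, 11.1]
grip_width: 0.0078
```

Run:
```python
from h import *
go((.5123,-.1968,.077),-85)
```

```text
shift [-0.1  0.6 -1.2] turn [-2.000e-01  6.391e+01 -4.000e-02] | tcp [ 0.5134 -0.1973  0.0776] yaw z -21.09 F [-1.2  0.4 11.1] Mz 0.04 w 0.0078 t 15.05
```

Call:
drive_tool:
  series:
    - [0, 0.7, -0.3, 0, 8, 0, 5]
    - [0, 0.7, -0.3, 0, 16, 0, 5]
    - [0, 0.7, -0.3, 0, 24, 0, 5]
    - [0, 0.7, -0.3, 0, 32, 0, 5]
    - [0, 0.7, -0.3, 0, 40, 0, 5]

```text
clock: 15.55
tcp_pos: [0.5135, -0.1973, 0.0776]
orientation: [-0.492, 1.938, -1.944]
contact_force: [-3.4, 0.7, 9.0]
grip_width: 0.0076
```

Run:
```python
from h import *
go((.5123,-.1968,.077),-85)
w=grab('wrist','w19.png')['frame'];cv2.imwrite('pics/c25.png',w[150:400,140:430])
```

```text
shift [ 0.9  0.6 -1. ] turn [-0.2  23.61 -0.13] | tcp [ 0.5135 -0.1973  0.0776] yaw z -61.39 F [-3.4  0.7  9. ] Mz 0.138 w 0.0076 t 15.55
```

View pics/c25.png

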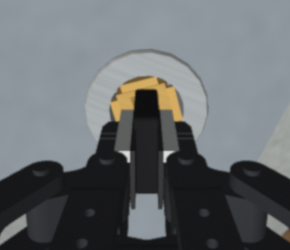

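Call:
drive_tool:
  series:
    - [0.3, 0.7, -0.3, 0, 8, 0, 5]
    - [0.3, 0.7, -0.3, 0, 16, 0, 5]
    - [0.3, 0.7, -0.3, 0, 22, 0, 5]
    - [0.3, 0.7, -0.3, 0, 25, 0, 5]
    - [0.3, 0.7, -0.3, 0, 25, 0, 5]

```text
clock: 16.1
tcp_pos: [0.5137, -0.1977, 0.0776]
orientation: [-0.055, 2.188, -2.196]
contact_force: [-1.4, -0.7, 9.5]
grip_width: 0.0077
```

Run:
```python
from h import *
go((.5123,-.1968,.077),-85)
w=grab('wrist','w20.png')['frame'];cv2.imwrite('pics/c26.png',cv2.resize(w[170:320,200:370],None,fx=3.5,fy=3.5,interpolation=2))
```

```text
shift [ 1.4  0.6 -1. ] turn [-0.23 -1.88 -0.23] | tcp [ 0.5137 -0.1977  0.0776] yaw z -86.88 F [-1.4 -0.7  9.5] Mz 0.168 w 0.0077 t 16.1
```

View pics/c26.png

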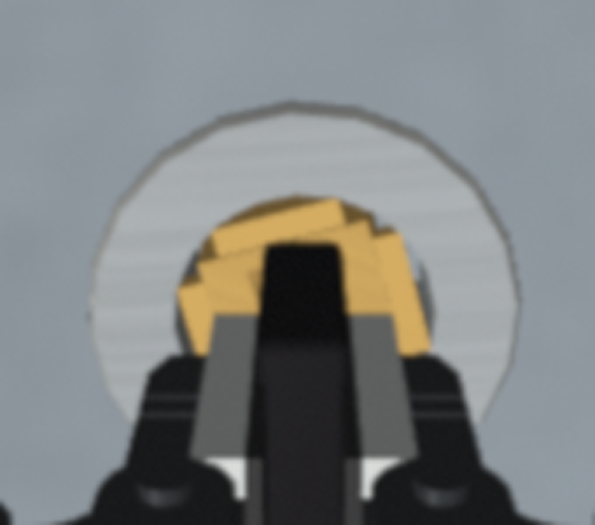

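The brass plug lags the tool by about 14° because of keyway play, so I'll keep turning until the stop torque appears.

Call:
drive_tool:
  series:
    - [0, 0.7, 0, 0, 4, 0, 5]
    - [0, 0.7, 0, 0, 8, 0, 5]
    - [0, 0.7, 0, 0, 8, 0, 5]

```text
clock: 16.45
tcp_pos: [0.5138, -0.1979, 0.0776]
orientation: [-0.098, -2.175, 2.184]
contact_force: [-2.6, 0.2, 11.3]
grip_width: 0.0074
```

Run:
```python
from h import *
go((.5123,-.1968,.077),-95)
```

```text
shift [ 1.6  0.5 -1. ] turn [-0.22  0.09 -0.27] | tcp [ 0.5138 -0.1979  0.0776] yaw z -94.91 F [-2.6  0.2 11.3] Mz 0.118 w 0.0074 t 16.45
```

Call:
drive_tool:
  series:
    - [0, 0.7, 0, 0, 3, 0, 5]
    - [0, 0.7, 0, 0, 5, 0, 5]
    - [0, 0.7, 0, 0, 5, 0, 5]

```text
clock: 16.75
tcp_pos: [0.5138, -0.198, 0.0775]
orientation: [-0.19, -2.128, 2.137]
contact_force: [-3.5, 0.7, 11.1]
grip_width: 0.0077
```

Run:
```python
from h import *
go((.5123,-.1968,.077),-100)
w=grab('wrist','w21.png')['frame'];cv2.imwrite('pics/c27.png',cv2.resize(w[170:320,200:370],None,fx=3.5,fy=3.5,interpolation=2))
```

```text
shift [ 1.7  0.5 -0.9] turn [-0.21  0.06 -0.28] | tcp [ 0.5138 -0.198   0.0775] yaw z -99.94 F [-3.5  0.7 11.1] Mz 0.107 w 0.0077 t 16.75
```

View pics/c27.png

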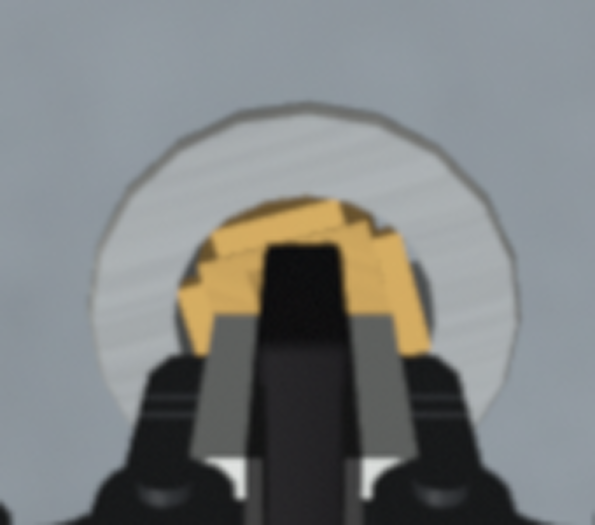

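Run:
```python
from h import *
w=load('w21.png');q=lambda u,v:(200+u/3.5,170+v/3.5)
ang=lambda a,b:np.degrees(np.arctan2(*(b-a)[[1,0]]))
for a,b in [((213,235),(335,200)),((198,265),(365,222)),((213,256),(342,223))]:
  print(ang(plane(w,q(*a),.095),plane(w,q(*b),.095)))
w=load('w16.png');q=lambda u,v:(245+u/5,190+v/5)
print(ang(plane(w,q(118,117),.095),plane(w,q(318,117),.095)), ang(plane(w,q(145,83),.095),plane(w,q(297,83),.095)))
```

```text
-83.19784420925099
-84.74952639919985
-84.85919180559857
7.2472001012619955 7.245081222600273
```

Call:
drive_tool:
  series:
    - [0, 0.7, 0, 0, 3, 0, 5]
    - [0, 0.7, 0, 0, 3, 0, 5]
    - [0, 0.7, 0, 0, 3, 0, 5]

```text
clock: 17.1
tcp_pos: [0.5138, -0.198, 0.0775]
orientation: [-0.242, -2.1, 2.109]
contact_force: [-3.5, 1.7, 11.6]
grip_width: 0.0078
```

Run:
```python
from h import *
go((.5123,-.1968,.077),-103)
w=grab('wrist','w22.png')['frame'];cv2.imwrite('pics/c28.png',cv2.resize(w[170:320,200:370],None,fx=3.5,fy=3.5,interpolation=2))
```

```text
shift [ 1.7  0.5 -0.8] turn [-0.21  0.15 -0.29] | tcp [ 0.5138 -0.198   0.0775] yaw z -102.85 F [-3.5  1.7 11.6] Mz 0.217 w 0.0078 t 17.1
```

View pics/c28.png

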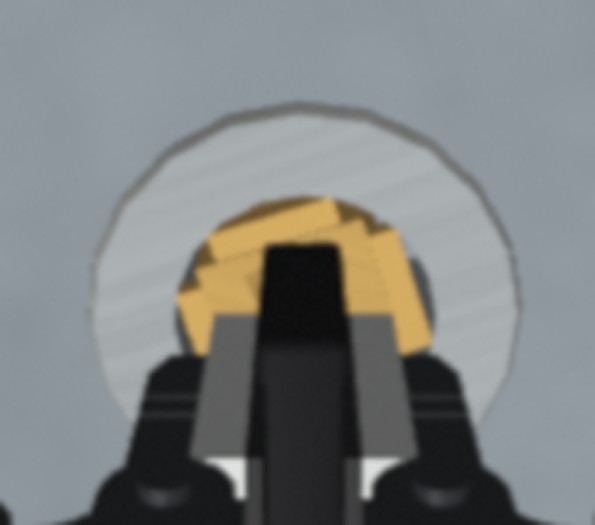

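Call:
drive_tool:
  series:
    - [0, 0.7, 0, 0, 2, 0, 5]
    - [0, 0.7, 0, 0, 2, 0, 5]
    - [0, 0.7, 0, 0, 2, 0, 5]
    - [0, 0.7, 0, 0, 2, 0, 5]

```text
clock: 17.55
tcp_pos: [0.5138, -0.198, 0.0775]
orientation: [-0.275, -2.081, 2.091]
contact_force: [-3.5, 1.3, 12.4]
grip_width: 0.0076
```

Run:
```python
from h import *
go((.5123,-.1968,.077),-104)
w=grab('wrist','w23.png')['frame'];t=grab('top','t23.png')['frame'];s=grab('scene','s23.png')['frame']
a=cv2.resize(w[170:320,200:370],None,fx=2,fy=2,interpolation=2)[:300]
b=cv2.resize(s[160:235,160:275],None,fx=3.9,fy=4,interpolation=2)
cv2.imwrite('pics/c29.png',np.hstack([a,b]))
cv2.imwrite('pics/c30.png',cv2.resize(t[180:280,280:420],None,fx=5,fy=5,interpolation=2))
```

```text
shift [ 1.8  0.5 -0.8] turn [-0.22 -0.78 -0.29] | tcp [ 0.5138 -0.198   0.0775] yaw z -104.78 F [-3.5  1.3 12.4] Mz 0.369 w 0.0076 t 17.55
```

View pics/c29.png

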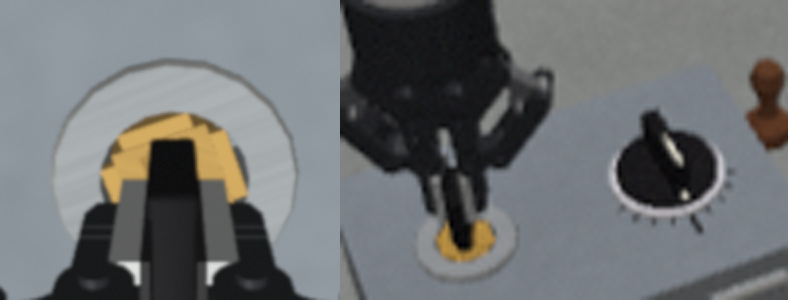

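View pics/c30.png

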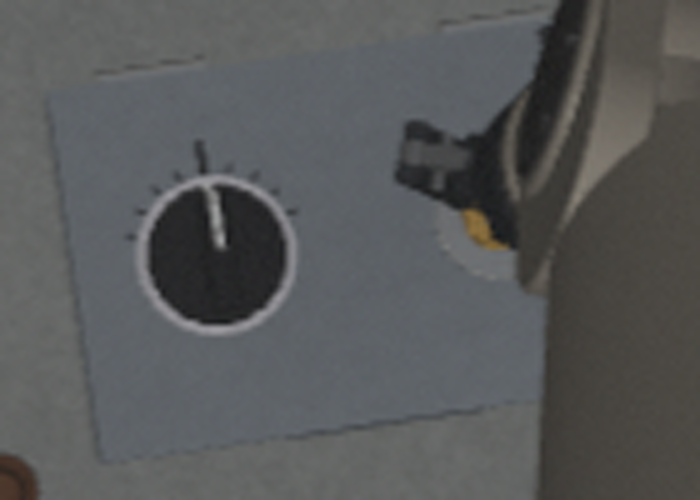

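View pics/s23.png

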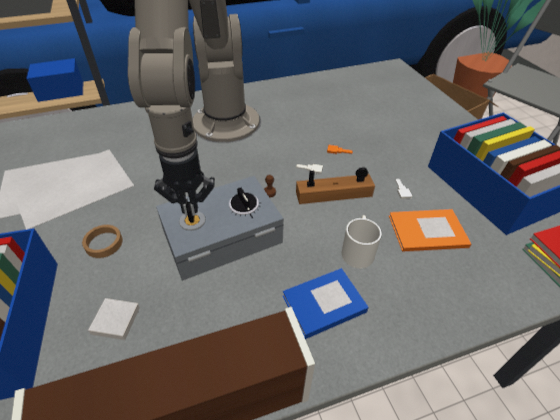

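The torque climbed from 0.11 to 0.37 N m over the last 5° of tool turn, so the plug is on its stop. The dial pointer is still on the long mark at (200,155) in the top crop, and the other keys and objects are in place. Handing in.

```bash
python3 -c "
from h import *
print(r.hand_in())"
```

```text
the job is handed in; nothing more can be done
None
```

I turned the dial clockwise onto the long index mark, took the square-headed key from the rack's middle slot, and pushed it home. I then turned it clockwise to its stop and handed in at about 17.7 s, still gripping and holding it turned. The hand-in gave no verdict.

**Last checks:**
- **Dial:** the pointer was on the long mark in the wrist view after release, and still there in the final top and scene views.
- **Key depth:** the reported tool height was within 0.5 mm of the predicted fully-home height, with about 12 N of down-push held at the end. The push peaked at 37 N while seating the key.
- **Plug angle:** the picture measured about 91.5°, and the stop is at 91.7°. The turning torque then rose from 0.11 to 0.37 N m over the last 5° of tool turn, so the plug is against its stop.
- **Everything else:** the other two keys and the other objects looked unmoved in the final scene view.

**What disagreed:**
- **First dial grasp:** the fingers closed above the bar because the real fingertips sat clearly higher than the reported TCP, about 30 mm by the pictures. I reopened, went lower and gripped it.
- **Key play:** the key's play in the keyway made the plug lag the tool by about 15°, so the tool was turned about 112° in all.

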